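Stir the guide sleeves through the cleaning beads

TASK

Scrub the caliper sleeves: stand the steel extension bar in the handled jug with its square drive end down and let go, so that it leans on the rim, then take it again by its thick upper end so that you can hold it nearly upright. Keep its tip close to the floor and to the wall, and stir: carry it round through the beads and sleeves for two full turns, anticlockwise seen from above, starting and finishing at the side where the jug's handle is. Leave the bar leaning in the jug and let go, with every bead and sleeve still inside and the other things on the bench left where they are.

Things in the scene. Friction and masses are not known exactly. Their poses are not given: they have to be found in the camera images.
- jug_floor (a point): Centre of the inner floor of a plain round metal jug fixed to the bench: inner diameter 132 mm, wall 3 mm, inner depth 116 mm, rim 120 mm above the bench (this point 4 mm above it). One loop handle, 30 to 95 mm high, reaches 109 mm from the jug's axis; this frame's +x points to the handle, z up; any yaw.
- bar_tip (a point): Middle of the end face of the 12.7 mm square drive of a steel extension bar, 250 mm long, 0.3 kg, balanced near its middle. x runs along the bar from this tip to the thick end. From the tip: square 0-16 mm, 20 mm thick collar to 36, 14 mm round shaft to 180, thick end to 250. Starts lying on the tile, axis 18 mm above the bench.
- bar_hub (a point): Point on the bar's axis, in its thick end, 215 mm from the tip and 35 mm from the upper end face. The thick end is eight-sided, 20 mm across flats, 70 mm long (35 mm either way from this point). x runs from the tip to the thick end. Left in the jug, the bar leans on the rim, 45 to 70 degrees above level.
- bar: The steel socket extension bar as a whole; origin 10 mm below its axis when lying as at the start, half-way along; x towards the thick end. Held away from its balance point it can sag or turn between the fingers, and beads push its tip aside.
- caliper: Aluminium brake caliper, 150 x 105 x 50 mm, 1.6 kg, lying on the bench; origin under its main block. Bystander: leave alone.
- jerrycan: Red plastic jerry can, closed and empty, 110 x 180 x 235 mm; origin at the centre of its underside. Bystander: leave alone.
- screwdriver: Screwdriver lying on the bench; bystander: leave alone.
- brush: Brush lying on the bench; bystander: leave alone.
- jar: Closed jar 72 mm wide, 100 mm high; origin at the centre of its underside. Bystander: leave alone.
- tile: White ceramic tile 300 x 150 x 8 mm, fixed to the bench, the rest on which the bar starts; origin at the centre of its underside, x along its length.
- bead0_center (a point): Centre of a white ceramic bead, a loose ball 24 mm in diameter, 20 g, lying on the jug's floor. At the start the six pieces stand in a ring about 45 mm from the jug's axis, its middle free.
- bead1_center (a point): Centre of a white ceramic bead, a loose ball 24 mm in diameter, 20 g, lying on the jug's floor. At the start the six pieces stand in a ring about 45 mm from the jug's axis, its middle free.
- sleeve0_center (a point): Centre of a caliper guide sleeve, a short loose steel cylinder 20 mm in diameter and 20 mm high, 30 g, lying on the jug's floor. At the start the six pieces stand in a ring about 45 mm from the jug's axis, its middle free.
- bead2_center (a point): Centre of a white ceramic bead, a loose ball 24 mm in diameter, 20 g, lying on the jug's floor. At the start the six pieces stand in a ring about 45 mm from the jug's axis, its middle free.
- bead3_center (a point): Centre of a white ceramic bead, a loose ball 24 mm in diameter, 20 g, lying on the jug's floor. At the start the six pieces stand in a ring about 45 mm from the jug's axis, its middle free.
- sleeve1_center (a point): Centre of a caliper guide sleeve, a short loose steel cylinder 20 mm in diameter and 20 mm high, 30 g, lying on the jug's floor. At the start the six pieces stand in a ring about 45 mm from the jug's axis, its middle free.

How it is judged (in metres and radians):
On the way, in this order (a step that is already met when the one before it is completed fails the run):
1. the bar stands in the jug, tip down, leaning and let go (horizontal distance between bar_tip and jug_floor below 0.067 m and z of bar_tip in the frame of jug_floor below 0.06 m and angle between bar_tip's own x axis and vertical below 1.05 rad and contact force between the fingers and bar below 0.05 N and linear speed of bar below 0.02 m/s), for 0.3 s.
2. held steep, tip low in the beads, turn 1: tip on the handle side (contact force between the fingers and bar above 0.5 N and angle between bar_tip's own x axis and vertical below 0.45 rad and z of bar_tip in the frame of jug_floor below 0.03 m and x of bar_tip in the frame of jug_floor above 0.015 m and y of bar_tip in the frame of jug_floor between -0.024 and 0.024 m), for 0.04 s.
3. held steep, tip low in the beads, turn 1: tip on the quarter to the left of the handle (anticlockwise) (contact force between the fingers and bar above 0.5 N and angle between bar_tip's own x axis and vertical below 0.45 rad and z of bar_tip in the frame of jug_floor below 0.03 m and y of bar_tip in the frame of jug_floor above 0.015 m and x of bar_tip in the frame of jug_floor between -0.024 and 0.024 m), for 0.04 s.
4. held steep, tip low in the beads, turn 1: tip on the side opposite the handle (contact force between the fingers and bar above 0.5 N and angle between bar_tip's own x axis and vertical below 0.45 rad and z of bar_tip in the frame of jug_floor below 0.03 m and x of bar_tip in the frame of jug_floor below -0.015 m and y of bar_tip in the frame of jug_floor between -0.024 and 0.024 m), for 0.04 s.
5. held steep, tip low in the beads, turn 1: tip on the quarter before the handle (contact force between the fingers and bar above 0.5 N and angle between bar_tip's own x axis and vertical below 0.45 rad and z of bar_tip in the frame of jug_floor below 0.03 m and y of bar_tip in the frame of jug_floor below -0.015 m and x of bar_tip in the frame of jug_floor between -0.024 and 0.024 m), for 0.04 s.
6. held steep, tip low in the beads, turn 2: tip on the handle side (all of step 2), for 0.04 s.
7. held steep, tip low in the beads, turn 2: tip on the quarter to the left of the handle (anticlockwise) (all of step 3), for 0.04 s.
8. held steep, tip low in the beads, turn 2: tip on the side opposite the handle (all of step 4), for 0.04 s.
9. held steep, tip low in the beads, turn 2: tip on the quarter before the handle (all of step 5), for 0.04 s.
10. held steep, tip low in the beads, turn two completed: tip on the handle side, and at least one of beads 0, 1 and sleeve 0 and one of beads 2, 3 and sleeve 1 now lies over 20 mm from where it began (all of step 6 and distance of any of bead0_center, bead1_center, sleeve0_center from where it was at the start of the episode above 0.02 m and distance of any of bead2_center, bead3_center, sleeve1_center from where it was at the start of the episode above 0.02 m), for 0.04 s.
At the end, for the whole second after the job is handed in: The bar stands in the jug, tip inside and within 60 mm of the floor, its axis within 60 degrees of upright, still and not touched by the fingers; all four beads and both sleeves lie in the jug, their centres less than 80 mm above its floor (all of step 1 and horizontal distance between each of bead0_center, bead1_center, sleeve0_center, bead2_center, bead3_center, sleeve1_center and jug_floor below 0.066 m and z of each of bead0_center, bead1_center, sleeve0_center, bead2_center, bead3_center, sleeve1_center in the frame of jug_floor below 0.08 m).
It fails at once if the caliper is shifted by more than 30 mm (distance of caliper from where it was at the start of the episode above 0.03 m).
It fails at once if the jerrycan is shifted by more than 30 mm (distance of jerrycan from where it was at the start of the episode above 0.03 m).
It fails at once if the screwdriver is shifted by more than 30 mm (distance of screwdriver from where it was at the start of the episode above 0.03 m).
It fails at once if the brush is shifted by more than 30 mm (distance of brush from where it was at the start of the episode above 0.03 m).
It fails at once if the jar is shifted by more than 30 mm (distance of jar from where it was at the start of the episode above 0.03 m).
It also fails if it takes over 72 s, if anything falls off the work surface, if the arm or the gripper's body presses on something with over 40 N, if the wrist force passes 120 N, or if a joint passes its speed limit or range.

ROBOT

A 6-joint arm with a two-finger parallel gripper is mounted at the origin on the work surface. World frame = base frame: x ahead of the robot, y to its left, z up, the work surface at z = 0. Lengths are in mm, angles in degrees, forces in N, time in s.
With the tool pointing down it reaches from about 250 to 775 mm from the base axis. Payload 8.9 kg.
Tool frame: the origin (TCP) lies midway between the tips of the shut fingers; the grasp point (between the pads) lies r.hold_point_z behind it (r.hold_point_z is the distance from the TCP to the grasp point, in mm); x points along the fingers, y is the direction in which the jaws open and shut, and the axes are right-handed (so a half turn about x gives the same grasp; the last joint's range is limited). The gripper opens to 85 mm and grips with 20 to 120 N. Pads are 22 mm wide; open, the fingers measure 114 mm over their backs; the gripper's body (76 mm by 85 mm) begins 54 mm behind the grasp point. The pads swing forward as they close: fully open they stand 13 mm farther back than shut.
Start: joints at [67.878, 16.656, -8.789, 64.555, 0, 82.019], TCP at [128.253, 509.092, 231.305] pointing down, gripper open.
Joint ranges: [-144.48, 144.48], [-52.06, 99.96], [-74.48, 78.29], [-112.23, 115.85], [-86.99, 84.42], [-180, 180]. Speed limits (degrees/s): [127.2, 127.2, 159.86, 180, 180, 180].

INTERFACE

Orientations are given as a 3x3 rotation matrix whose columns are the frame's x, y, z axes.
In Python, from workcell import r gives the robot as it stands. The module is installed in compiled form; this text tells all that it offers.
- The arm moves only by the tool apply_moves, never from a script. Its argument "moves" is text: rows parted by semicolons, each of 7 numbers parted by spaces: the shift along the tool's x, y, z in mm, then the turn, a rotation vector about the tool's x, y, z in degrees, then the closure, from 0 (fully open) to 1 (shut). In form: dx dy dz wx wy wz fingers; .... A call has 1 to 20 rows; each row shifts and turns the commanded pose from where the row before left it, along the tool's axes as they then stand; what a row does not reach is not made up. A row lasts 1/8 s, in which the tool goes at most 62.5 mm and 10.7 degrees, less where a joint would pass 70% of its speed; a pose out of reach is approached as far as the arm can. A call is refused whole if a number of a shift passes 62.5 or a number of a turn 10.7, either way. A call with a gripper value outside its range is refused whole. The fingers move at their own pace and stop on an object; the grip force is fixed at half the most. Time passes only in rows, so rows that do not move let the fingers close. It gives the time, the measured TCP pose, the force and the opening at its end, in the units of the state.
- r.get_state(): the state, without advancing time (a new reading comes with each control period).
- r.camera(name): name is "side" or "top" or "wrist"; returns the picture (384x512x3 uint8, red, green, blue); there is no depth.
- r.camera_info(name): a dict with "fx", "fy", "cx", "cy" (pixels), "D" ([k1, k2, p1, p2, k3] as OpenCV has them; the pictures are not rectified), "R" (3x3) and "t" (3): a world point X has camera coordinates R X + t. Camera axes: x right, y down, z forward; pixel columns grow to the right and rows downward; lengths in mm; the calibration is good to about 2 mm. A picture is of the moment at which its call begins: read the wrist's pose just before it. camera_info takes no time and is no camera call; for the wrist camera it gives the pose at the moment of the call.
- r.hand_in(): hands the job in, once; it reports no verdict.
The state is a dict: "t": time; "joints": joint angles; "qvel": joint speeds; "effort": joint torques, N m; "position": TCP position; "tcp_rot": TCP orientation; "ft_force": force on the tool from outside, world axes, zero at the start; "wrist_torque": the same for the moment, N m; "opening": finger opening in mm.
Only numpy, scipy, OpenCV 4.12 (cv2) and the standard library are available. Lean on these libraries where they do the work, as an engineer would, in place of code of your own. Each camera call takes 0.05 s, during which the arm holds its last target.

## Working session

There is one attempt and no reset: what is moved stays moved. The work goes in short steps, Python scripts to look and compute and a tool call to move; the robot and the scene stay as the last step left them, time stands still between calls to the robot, and variables do not carry over. Pictures are saved under pics/ and viewed, and the job is handed in when it is done.

Besides the shell and the picture viewer there is one more tool, called after "Emit:" as name(argument=value, ...) on one line, values as JSON. apply_moves: Moves the arm, as the interface text tells. Its arguments: {"type":"object","properties":{"moves":{"type":"string"}},"required":["moves"]}

```bash
mkdir -p pics; python3 - <<'E'
from workcell import r
import cv2,numpy as np
s=r.get_state()
for k,v in s.items(): print(k,np.round(v,3).tolist())
print(r.hold_point_z)
for n in ["side","top","wrist"]:
    i=r.camera_info(n); print(n,{k:np.round(v,4).tolist() for k,v in i.items()})
    im=r.camera(n); cv2.imwrite(f"pics/{n}0.png",im[:,:,::-1])
E
```

```text
t 0.0
joints [67.877, 16.689, -8.83, 64.555, 0.0, 82.018]
qvel [-0.043, 0.03, -0.038, 0.026, -0.029, -0.075]
effort [0.001, -53.714, 33.137, 0.016, -0.0, 0.0]
position [128.1, 508.685, 230.732]
tcp_rot [[-0.0, 0.244, 0.97], [-0.001, 0.97, -0.244], [-1.0, -0.001, -0.0]]
ft_force [1.08, 1.016, -0.093]
wrist_torque [-0.024, 0.041, 0.079]
opening 85.478
18.700000000000003
side {'fx': 358.8369, 'fy': 358.8369, 'cx': 257.6915, 'cy': 195.605, 'D': [-0.0988, 0.0, 0.0, 0.0, 0.0], 'R': [[0.9987, -0.0503, 0.0064], [-0.0355, -0.7831, -0.6209], [0.0363, 0.6199, -0.7839]], 't': [-613.2247, 53.4995, 816.6009]}
top {'fx': 382.2929, 'fy': 382.2929, 'cx': 262.2327, 'cy': 193.4293, 'D': [-0.085, 0.0, 0.0, 0.0, 0.0], 'R': [[-0.0041, -1.0, 0.0061], [-0.9959, 0.0035, -0.0903], [0.0903, -0.0064, -0.9959]], 't': [-0.5138, 586.0853, 855.1723]}
wrist {'fx': 345.1528, 'fy': 345.1528, 'cx': 252.9554, 'cy': 199.5991, 'D': [-0.0074, 0.0, 0.0, 0.0, 0.0], 'R': [[0.2426, 0.9701, -0.0016], [0.936, -0.2336, 0.2634], [0.2552, -0.0654, -0.9647]], 't': [-525.2021, -35.0403, 378.3163]}
```

View pics/side0.png

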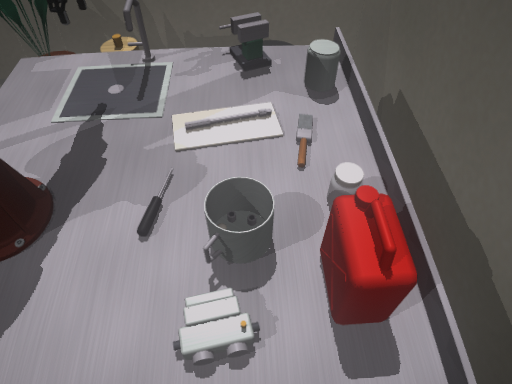

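View pics/top0.png

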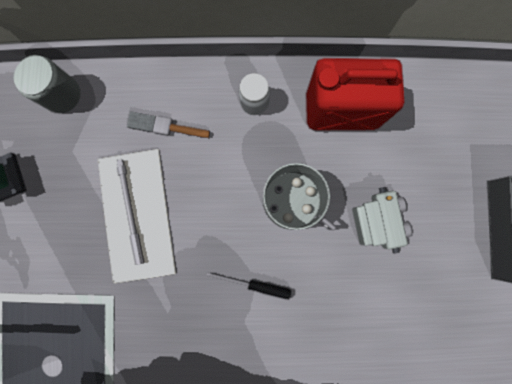

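View pics/wrist0.png

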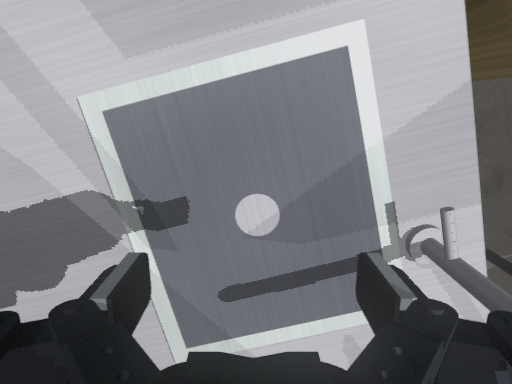

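```bash
cat > h.py <<'E'
from workcell import r
import cv2,numpy as np
def shot(n,name,box=None,s=1):
    im=r.camera(n)[:,:,::-1]
    if box: x0,y0,x1,y1=box; im=im[y0:y1,x0:x1]
    if s!=1: im=cv2.resize(im,None,fx=s,fy=s,interpolation=cv2.INTER_CUBIC)
    cv2.imwrite(f"pics/{name}.png",im)
def ray(i,uv):
    K=np.array([[i['fx'],0,i['cx']],[0,i['fy'],i['cy']],[0,0,1]])
    p=cv2.undistortPoints(np.array([[uv]],float),K,np.array(i['D'],float))[0,0]
    R=np.array(i['R']);t=np.array(i['t'])
    return -R.T@t, R.T@np.array([p[0],p[1],1])
def onz(i,uv,z):
    c,d=ray(i,uv); return c+d*(z-c[2])/d[2]
def proj(i,X):
    K=np.array([[i['fx'],0,i['cx']],[0,i['fy'],i['cy']],[0,0,1]])
    R=np.array(i['R']);t=np.array(i['t'],float)
    return cv2.projectPoints(np.atleast_2d(np.array(X,float)),cv2.Rodrigues(R)[0],t,K,np.array(i['D'],float))[0][:,0]
E
python3 - <<'E'
from h import *
a=cv2.imread('pics/top0.png'); cv2.imwrite('pics/t1.png',cv2.resize(a[140:290,90:190],None,fx=4,fy=4,interpolation=cv2.INTER_CUBIC))
cv2.imwrite('pics/t2.png',cv2.resize(a[145:265,240:420],None,fx=4.4,fy=4.4,interpolation=cv2.INTER_CUBIC))
a=cv2.imread('pics/side0.png'); cv2.imwrite('pics/s1.png',cv2.resize(a[80:270,160:300],None,fx=3.1,fy=3.1,interpolation=cv2.INTER_CUBIC))
E
```

```text
(no output)
```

View pics/t1.png

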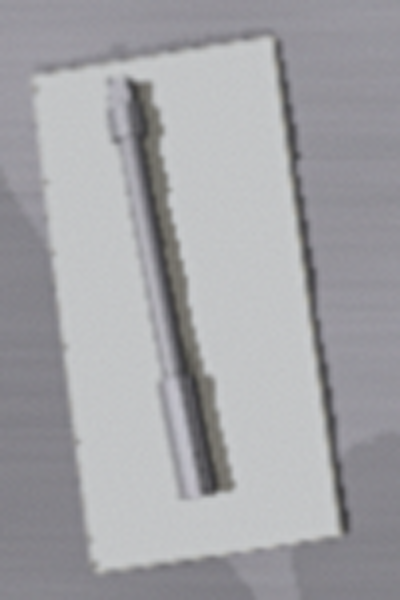

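View pics/t2.png

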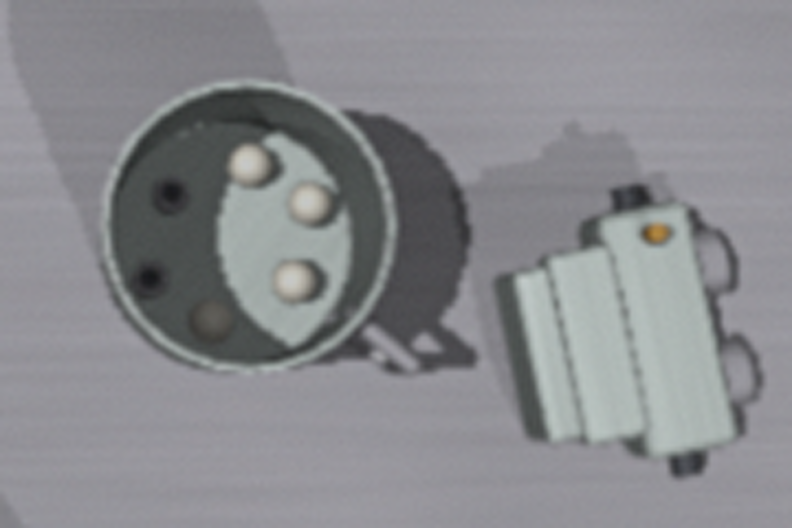

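View pics/s1.png

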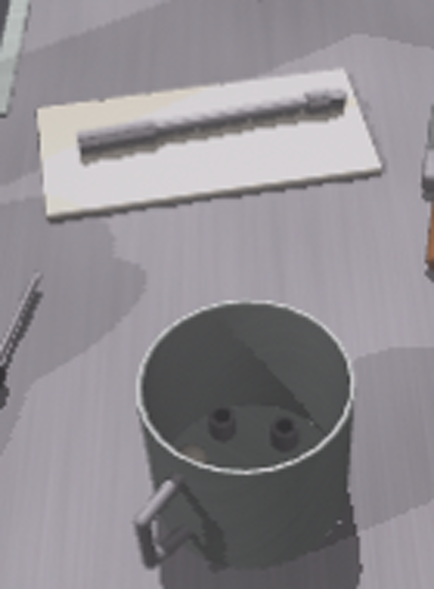

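```bash
python3 - <<'E'
from h import *
i=r.camera_info('top'); j=r.camera_info('side')
tip=onz(i,(119.75,159.5),18);top=onz(i,(139,263.5),18);print('tip',tip,'end',top,np.linalg.norm(tip-top))
d=(top-tip);print('ang',np.degrees(np.arctan2(d[1],d[0])))
t=onz(j,(160+342/3.1,80+96/3.1),18);e=onz(j,(160+80/3.1,80+143/3.1),18);print('side',t,e,np.linalg.norm(t-e))
T=lambda u,v:(240+u/4.4,145+v/4.4)
pts=np.array([onz(i,T(*p),120)[:2] for p in [(104,225),(397,227),(250,82),(250,372)]]);print(pts, (pts[0]+pts[1])/2,(pts[2]+pts[3])/2)
S=lambda u,v:(160+u/3.1,80+v/3.1)
p=np.array([onz(j,S(*q),120)[:2] for q in [(137,390),(353,385),(245,301),(247,471)]]);print(p,(p[0]+p[1])/2,(p[2]+p[3])/2)
print('handle top',onz(i,T(412,367),90), onz(i,T(385,345),90),'side',onz(j,S(147,520),90),onz(j,S(172,487),90))
for n,q in dict(b=(250,164),b2=(310,203),b3=(296,281),b4=(211,320)).items(): print(n,onz(i,T(*q),16))
for q in [(172,193),(150,278)]: print('sl',onz(i,T(*q),24))
E
```

```text
tip [668.87355584 334.98010762  18.        ] end [425.08308201 282.96981987  18.        ] 249.27668394572527
ang -167.95705320476077
side [667.64386743 337.61745017  18.        ] [427.40393081 282.08432497  18.        ] 246.57484694105594
[[ 571.99369807   -4.98987027]
 [ 570.54806241 -142.65205611]
 [ 639.5507528   -74.28569576]
 [ 503.10618708  -72.63277636]] [571.27088024 -73.82096319] [571.32846994 -73.45923606]
[[ 505.56743829  -75.00378774]
 [ 640.87017509  -77.20541935]
 [ 574.44570356   -4.03376441]
 [ 573.18167009 -137.95790476]] [573.21880669 -76.10460355] [573.81368682 -70.99583458]
handle top [ 504.89756773 -154.26752588   90.        ] [ 515.62254316 -141.28194728   90.        ] side [ 511.32078804 -151.19480468   90.        ] [ 526.00426967 -128.3790508    90.        ]
b [613.00129958 -83.94733993  16.        ]
b2 [ 592.02754672 -115.67089843   16.        ]
b3 [ 550.55389778 -107.60428641   16.        ]
b4 [530.14301929 -62.32493299  16.        ]
sl [596.79200232 -41.83962894  24.        ]
sl [552.05652861 -29.94839017  24.        ]
```

Emit:
apply_moves(moves="10 -12.6 38.5 0 0 0 0;10 -12.6 38.5 0 0 0 0;10 -12.6 38.5 0 0 0 0;10 -12.6 38.5 0 0 0 0;10 -12.6 38.5 0 0 0 0;10 -12.6 38.5 0 0 0 0;10 -12.6 38.5 0 0 0 0;10 -12.6 38.5 0 0 0 0;10 -12.6 38.5 0 0 0 0;10 -12.8 38.8 0 0 0 0;0 0 0 -8.8 0 0 0;0 0 0 -8.8 0 0 0;0 0 0 -8.9 0 0 0;0 0 0 0 0 0 0")

```text
t: 1.9
position: [470.9, 292.5, 131.1]
tcp_rot: [[-0.0, -0.213, 0.977], [-0.0, 0.977, 0.213], [-1.0, -0.0, -0.0]]
ft_force: [-0.5, 0.9, -0.3]
opening: 85.5
```

```bash
python3 - <<'E'
from h import *
s=r.get_state();print(s['position'],s['tcp_rot'],s['joints'])
i=r.camera_info('wrist');shot('wrist','w1',None,1.5)
np.save('w1.npy',i,allow_pickle=True)
print(proj(i,[[547.3-.9767*90,309.5-.2147*90,18],[547.3-.9767*56,309.5-.2147*56,18],[547.3,309.5,18]])*1.5)
E
```

```text
[470.91402963 292.52135643 131.07753477] [[-4.36383083e-04 -2.12996732e-01  9.77052814e-01]
 [-1.64989004e-04  9.77052909e-01  2.12996679e-01]
 [-9.99999891e-01 -6.82548231e-05 -4.61511479e-04]] [ 2.42903667e+01  2.41172924e+01 -1.36352855e+01  5.22741002e+01
  1.66891719e-03  1.19923407e+01]
[[378.19278637 270.42332092]
 [378.23581969 334.29763913]
 [378.30128777 430.69606216]]
```

View pics/w1.png

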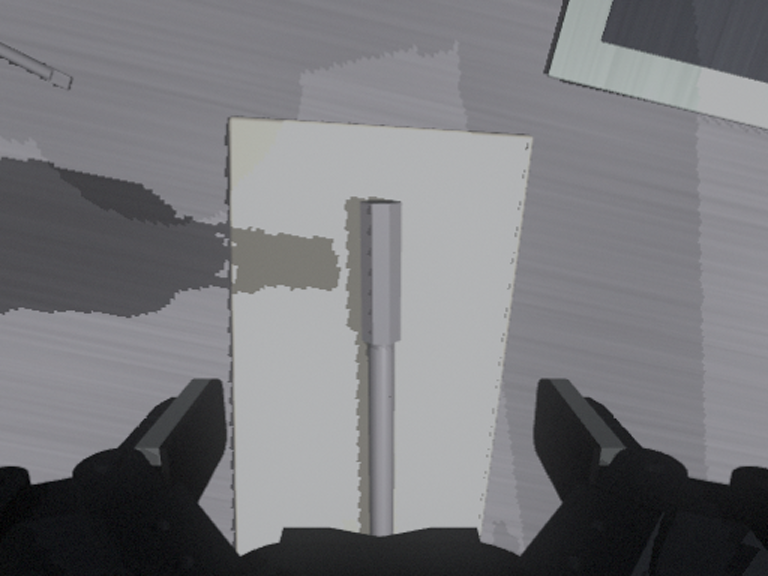

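Emit:
apply_moves(moves="20 0 0 0 0 0 0.3;20 0 0 0 0 0 0.3;20 0 0 0 0 0 0.3;20 0 0 0 0 0 0.3;20 0 0 0 0 0 0.3;12 0 0 0 0 0 0.3;7.5 0 0 0 0 0 0.3;0 0 0 0 0 0 0.3;0 0 0 0 0 0 1;0 0 0 0 0 0 1;0 0 0 0 0 0 1;0 0 0 0 0 0 1;0 0 0 0 0 0 1")

```text
t: 3.58
position: [471.4, 292.8, 12.6]
tcp_rot: [[0.001, -0.214, 0.977], [0.0, 0.977, 0.214], [-1.0, 0.0, 0.001]]
ft_force: [0.0, -0.0, 5.4]
opening: 18.2
```

Emit:
apply_moves(moves="0 0 0 0 0 0 1;0 0 0 0 0 0 1;-10 0 0 0 0 0 1;-20 0 0 0 0 0 1;-30 0 0 0 0 0 1;-30 0 0 0 0 0 1;-30 0 0 0 0 0 1;0 0 0 0 0 0 1")

```text
t: 4.58
position: [472.3, 293.2, 134.0]
tcp_rot: [[0.004, -0.214, 0.977], [0.002, 0.977, 0.214], [-1.0, 0.001, 0.004]]
ft_force: [0.7, 1.0, -2.8]
opening: 18.1
```

```bash
python3 - <<'E'
from h import *
s=r.get_state();print(s['position'],s['opening'],s['ft_force'])
shot('side','s2',(120,50,320,200),4);shot('wrist','w2',None,1.2)
E
```

```text
[472.34797649 293.21437148 134.04270187] 18.143166287653617 [ 0.67835919  0.96711084 -2.75940952]
```

View pics/s2.png

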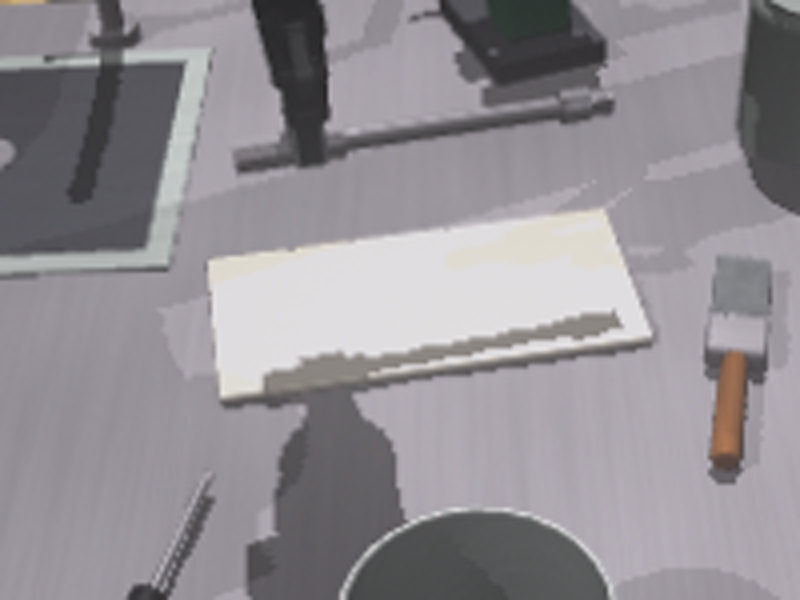

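View pics/w2.png

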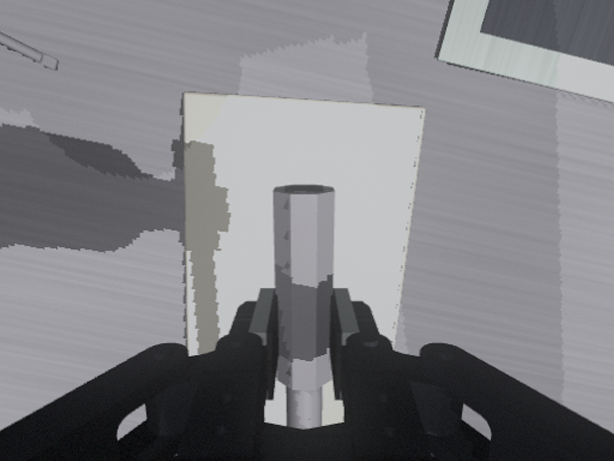

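```bash
cat >> h.py <<'E'
from scipy.spatial.transform import Rotation as Ro, Slerp
def norm(v): return np.array(v,float)/np.linalg.norm(v)
JUG=np.array([572.3,-73.5,4.]); YAW=-129.4
def frame(beta,p,L,sgn=1,side=1,tilt=0):
    """x=a azimuth beta, pitch p down; bar direction u (end->tip) at L above level leaning so top goes left(side=1); tool z = sgn*u"""
    b,p,L=np.radians([beta,p,L])
    a=np.array([np.cos(b)*np.cos(p),np.sin(b)*np.cos(p),-np.sin(p)])
    l=np.array([-np.sin(b),np.cos(b),0]); d=np.array([-np.cos(b)*np.sin(p),-np.sin(b)*np.sin(p),-np.cos(p)])
    z=sgn*(np.sin(L)*d-side*np.cos(L)*l)
    return np.c_[a,np.cross(z,a),z]
def rows(p0,R0,p1,R1,grip,n,dec=1):
    """rows from pose0 to pose1 in n steps"""
    S=Slerp([0,1],Ro.from_matrix([R0,R1])); p=np.array(p0,float);R=np.array(R0);out=[]
    for k in range(1,n+1):
        tp=p0+(np.array(p1)-p0)*k/n; tR=S(k/n).as_matrix()
        d=np.round(R.T@(tp-p),dec); w=np.round(np.degrees(Ro.from_matrix(R.T@tR).as_rotvec()),dec)
        out.append(' '.join(f'{v:g}' for v in [*d,*w,grip]))
        p=p+R@d; R=R@Ro.from_rotvec(np.radians(w)).as_matrix()
    print(f'[{n}]','; '.join(out)); return p,R
TIPT=np.array([-5.7,0,202.7])
E
python3 - <<'E'
from h import *
s=r.get_state(); p,R=s['position'],s['tcp_rot']
b=lambda q:np.degrees(np.arctan2(q[1],q[0]))-7.5
W1=[475,270,330]
p,R=rows(p,R,W1,R,1,7)
q=[500,150,360]; bb=b(q); K1=np.c_[[0,0,-1],np.cross([np.sin(np.radians(bb)),-np.cos(np.radians(bb)),0],[0,0,-1]),[np.sin(np.radians(bb)),-np.cos(np.radians(bb)),0]]
p,R=rows(p,R,q,K1,1,9)
q=[500,120,370]; p,R=rows(p,R,q,frame(b(q),5,0),1,10)
F=frame(-5,5,70); tip=np.array([572,-73,140]); q=tip-F@TIPT; print(q)
p,R=rows(p,R,q,F,1,9)
E
```

```text
[7] -28.4 -3.3 -0.1 -0 -0 0 1; -28.4 -3.2 -0.1 -0 -0 0 1; -28.4 -3.3 -0.1 -0 -0 0 1; -28.3 -3.3 -0.1 -0 -0 0 1; -28.4 -3.2 -0.1 -0 -0 0 1; -28.4 -3.3 -0.1 -0 -0 0 1; -28.4 -3.2 -0.1 -0 -0 0 1
[9] -3.3 -13.6 -0.1 10.4 -0 0 1; -3.4 -13.5 2.3 10.3 -0 0 1; -3.3 -12.8 4.7 10.4 -0 0 1; -3.3 -11.7 6.9 10.3 -0 0 1; -3.3 -10.3 8.9 10.4 -0 0 1; -3.4 -8.5 10.6 10.3 -0 0 1; -3.3 -6.5 12 10.4 0 0 1; -3.3 -4.3 13 10.3 0 0 1; -3.4 -1.8 13.5 10.4 0 0 1
[10] -1 -0.5 3 0.3 -0.2 8.5 1; -1 -0.3 2.9 0.2 -0.3 8.5 1; -1.1 -0.1 3 0.3 -0.2 8.5 1; -1.1 -0 3 0.2 -0.2 8.5 1; -1 0.2 2.9 0.3 -0.3 8.5 1; -1 0.3 3 0.2 -0.2 8.5 1; -0.9 0.5 3 0.3 -0.2 8.5 1; -0.8 0.7 3 0.3 -0.3 8.5 1; -0.7 0.8 3 0.2 -0.2 8.5 1; -0.5 0.8 2.9 0.3 -0.2 8.5 1
[600.23686897  -5.87810315 329.25408898]
[9] 10 -3.7 15.1 7.9 -1.1 0.7 1; 10.2 -1.6 15.2 7.8 -1 0.8 1; 10.5 0.2 15.2 7.9 -1.1 0.7 1; 10.8 2.2 14.8 7.8 -1.1 0.8 1; 11.1 4 14.2 7.9 -1 0.7 1; 11.4 5.8 13.3 7.8 -1.1 0.8 1; 11.7 7.3 12.2 7.9 -1.1 0.7 1; 12.1 8.8 10.8 7.8 -1 0.8 1; 12.3 10 9.4 7.9 -1.1 0.7 1
```

Emit:
apply_moves(moves="-28 -3 0 0 0 0 1;-28 -3 0 0 0 0 1;-28 -3 0 0 0 0 1;-28 -3 0 0 0 0 1;-28 -3 0 0 0 0 1;-28 -3 0 0 0 0 1;-28 -4 0 0 0 0 1;-3.3 -13.6 -0.1 10.4 0 0 1; -3.4 -13.5 2.3 10.3 0 0 1; -3.3 -12.8 4.7 10.4 0 0 1; -3.3 -11.7 6.9 10.3 0 0 1; -3.3 -10.3 8.9 10.4 0 0 1; -3.4 -8.5 10.6 10.3 0 0 1; -3.3 -6.5 12 10.4 0 0 1; -3.3 -4.3 13 10.3 0 0 1; -3.4 -1.8 13.5 10.4 0 0 1;0 0 0 0 0 0 1")

```text
t: 6.8
position: [500.7, 150.4, 356.5]
tcp_rot: [[-0.002, 0.987, 0.159], [-0.0, 0.159, -0.987], [-1.0, -0.002, -0.0]]
ft_force: [-0.0, -0.1, -2.6]
opening: 18.2
```

Emit:
apply_moves(moves="-1 -0.5 3 0.3 -0.2 8.5 1; -1 -0.3 3 0.2 -0.3 8.5 1; -1 0 3 0.3 -0.2 8.5 1; -1 0 3 0.2 -0.2 8.5 1; -1 0.2 3 0.3 -0.3 8.5 1; -1 0.3 3 0.2 -0.2 8.5 1; -1 0.5 3 0.3 -0.2 8.5 1; -1 0.7 3 0.3 -0.3 8.5 1; -1 0.8 3 0.2 -0.2 8.5 1; -0.5 0.8 3 0.3 -0.2 8.5 1;0 0 0 0 0 0 1")

```text
t: 8.18
position: [525.5, 133.8, 413.2]
tcp_rot: [[0.977, 0.185, 0.101], [0.098, 0.023, -0.995], [-0.187, 0.982, 0.005]]
ft_force: [-1.0, 0.1, -4.4]
opening: 18.2
```

```bash
python3 - <<'E'
from h import *
s=r.get_state();print(s['t'],s['position'],s['tcp_rot'].round(3).tolist(),s['joints'],s['opening'],s['ft_force'])
shot('side','s3',None,1.5);shot('top','t3',None,1.5)
E
```

```text
8.175 [525.49935422 133.78901623 413.15048788] [[0.977, 0.185, 0.101], [0.098, 0.023, -0.995], [-0.187, 0.982, 0.005]] [  7.73411946 -18.69588178 -74.43744664 -44.9676288   -1.95405593
  90.10810711] 18.196426811976266 [-1.02215754  0.08932843 -4.40147277]
```

View pics/s3.png

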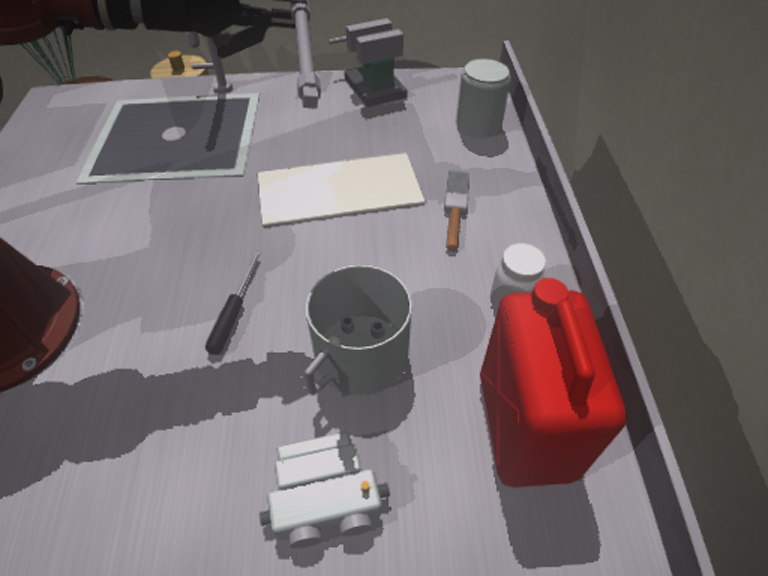

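View pics/t3.png

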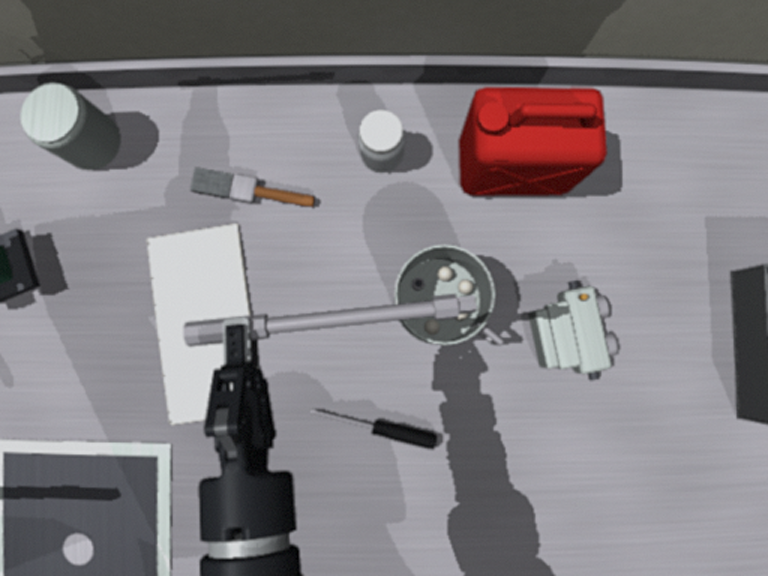

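```bash
cat > fit.py <<'E'
from h import *
from scipy.optimize import least_squares
s=r.get_state()
D=[([67.877,16.689,-8.83,64.555],[128.1,508.685,230.732]),([24.29,24.117,-13.635,52.274],[470.914,292.521,131.078]),(s['joints'][:4],s['position'])]
def fk(P,q):
    A,B,T,h=P[:4]; q1,q2,q3,q4=np.radians(q[:4]); th=q2-q3; p=th+q4
    return np.array([A*np.sin(q2)+B*np.cos(th)+T*np.cos(p), h+A*np.cos(q2)-B*np.sin(th)-T*np.sin(p)])
def res(P):
    o=[]
    for q,x in D:
        c,sn=np.cos(np.radians(q[0])),np.sin(np.radians(q[0])); o+=list(fk(P,q)-[x[0]*c+x[1]*sn,x[2]])
    return o
f=least_squares(res,[350,300,250,130]); print(f.x,np.round(f.fun,2))
E
python3 fit.py
```

```text
[472.72367712 438.32160633 448.75418729 414.59770368] [ 11.26  -0.91 -10.04  -2.13  -2.5    3.04]
```

Emit:
apply_moves(moves="15 0 10 0 0 0 1;15 0 10 0 0 0 1;15 0 10 0 0 0 1;15 0 10 0 0 0 1;0 0 0 0 0 0 1")

```text
t: 8.9
position: [587.7, 98.2, 401.1]
tcp_rot: [[0.977, 0.188, 0.098], [0.096, 0.021, -0.995], [-0.189, 0.982, 0.002]]
ft_force: [-0.6, -0.2, -2.6]
opening: 18.2
```

```bash
cat > fit.py <<'E'
from h import *
from scipy.optimize import least_squares
import json
s=r.get_state();print(s['joints'],s['position'],s['t'])
D=[([67.877,16.689,-8.83,64.555],[128.1,508.685,230.732]),([24.29,24.117,-13.635,52.274],[470.914,292.521,131.078]),([7.734,-18.696,-74.437,-44.968],[525.5,133.8,413.15])]
try: D+=json.load(open('d.json'))
except: pass
D.append((s['joints'][:4].tolist(),s['position'].tolist())); json.dump(D[3:],open('d.json','w'))
def fk(P,q):
    A,B,T,h,al,ga=P; q1,q2,q3,q4=np.radians(q[:4]); th=q2-q3; p=th+q4
    return np.array([A*np.sin(q2+al)+B*np.cos(th+ga)+T*np.cos(p), h+A*np.cos(q2+al)-B*np.sin(th+ga)-T*np.sin(p)])
def res(P):
    o=[]
    for q,x in D:
        c,sn=np.cos(np.radians(q[0])),np.sin(np.radians(q[0])); o+=list(fk(P,q)-[x[0]*c+x[1]*sn,x[2]])
    return o
f=least_squares(res,[350,300,250,130,0,0]); print(f.x,np.round(f.fun,2))
E
python3 fit.py
```

```text
[ -1.21047607  -8.47572876 -71.67342108 -52.22049885   6.68416077
  88.58716638] [587.72401771  98.21847901 401.14121605] 8.9
[ 5.09882234e+02  3.93620700e+02  4.45283895e+02  3.04172409e+02
 -3.55416312e-03 -1.43670035e-01] [ 0.48  0.11 -0.55 -0.03 -0.57 -0.07  0.64 -0.02]
```

```bash
cat >> fit.py <<'E'
P=f.x
def ik(rho,z,p):
    A,B,T,h,al,ga=P; pr=np.radians(p); x=rho-T*np.cos(pr); y=z-h+T*np.sin(pr)
    D2=x*x+y*y; sols=[]
    # x=A sin a + B cos b, y=A cos a - B sin b ; angle between
    c=(D2-A*A-B*B)/(2*A*B)
    if abs(c)>1: return None
    # A dir angle phiA=90-a ; B dir angle = -b ; diff psi=phiA-phiB
    psi=np.arccos(c); phiA=np.arctan2(y,x)+np.arctan2(B*np.sin(psi),A+B*np.cos(psi)); phiB=phiA-psi
    q2=np.degrees(np.pi/2-phiA-al); th=np.degrees(-phiB-ga); return np.round([q2,q2-th,p-th],1)
if __name__=='__main__':
  for p in [0,10,20,30,40,50]:
    for rho in [500,550,600,650]:
        print(p,rho,[(z,ik(rho,z,p).tolist() if ik(rho,z,p) is not None else None) for z in [180,230,330]])
E
python3 fit.py
```

```text
[ -1.21047607  -8.47572876 -71.67342108 -52.22049885   6.68416077
  88.58716638] [587.72401771  98.21847901 401.14121605] 8.9
[ 5.09566248e+02  3.94049909e+02  4.45290404e+02  3.05213545e+02
 -3.63741287e-03 -1.42068669e-01] [ 0.57  0.12 -0.66 -0.02 -0.67 -0.08  0.38 -0.01  0.38 -0.01]
0 500 [(180, [128.7, -88.6, -217.3]), (230, None), (330, None)]
0 550 [(180, [102.3, -83.1, -185.4]), (230, [103.0, -90.6, -193.6]), (330, None)]
0 600 [(180, [84.4, -77.1, -161.5]), (230, [76.0, -81.6, -157.5]), (330, [45.0, -84.4, -129.3])]
0 650 [(180, [73.1, -70.8, -143.9]), (230, [63.5, -74.1, -137.6]), (330, [37.7, -76.0, -113.6])]
10 500 [(180, None), (230, None), (330, [18.8, -94.2, -102.9])]
10 550 [(180, [97.9, -93.2, -181.1]), (230, None), (330, [13.4, -85.4, -88.8])]
10 600 [(180, [67.4, -82.2, -139.6]), (230, [51.9, -83.5, -125.4]), (330, [14.3, -78.4, -82.6])]
10 650 [(180, [56.2, -74.3, -120.5]), (230, [43.4, -75.1, -108.5]), (330, [16.2, -71.6, -77.8])]
20 500 [(180, None), (230, None), (330, [-19.3, -77.7, -38.5])]
20 550 [(180, [52.0, -89.2, -121.2]), (230, [25.1, -85.2, -90.2]), (330
[... 628 characters left out ...]
]), (230, [-12.5, -67.2, -14.7]), (330, [-23.2, -54.8, 8.5])]
40 550 [(180, [2.9, -67.3, -30.2]), (230, [-5.6, -62.4, -16.8]), (330, [-16.0, -51.1, 5.0])]
40 600 [(180, [7.8, -61.2, -29.0]), (230, [0.4, -57.0, -17.4]), (330, [-9.5, -46.6, 2.8])]
40 650 [(180, [12.2, -54.9, -27.1]), (230, [5.7, -51.1, -16.9]), (330, [-3.4, -41.6, 1.8])]
50 500 [(180, [-5.6, -61.4, -5.7]), (230, [-11.6, -56.0, 5.6]), (330, [-18.4, -43.8, 24.6])]
50 550 [(180, [0.3, -56.0, -6.3]), (230, [-5.2, -51.1, 4.1]), (330, [-12.0, -39.7, 22.3])]
50 600 [(180, [5.7, -50.2, -5.8]), (230, [0.7, -45.7, 3.7]), (330, [-5.9, -35.0, 20.9])]
50 650 [(180, [10.6, -43.9, -4.5]), (230, [6.1, -39.8, 4.2]), (330, [-0.1, -29.7, 20.5])]
```

```bash
python3 - <<'E'
from h import *
i=r.camera_info('top')
print('jar top',onz(i,(254,88),100),'can top corners',[onz(i,q,225)[:2].round() for q in [(318,65),(400,65),(402,104),(315,110)]],'can base',onz(i,(308,130),0),onz(i,(390,130),0))
s=r.get_state(); p,R=s['position'],s['tcp_rot']
F=frame(-11,30,78); print(F[:,2])
lean=-norm([F[0,2],F[1,2],0])
tip=np.array([572.3,-73.5,145])-12*lean; q=tip-F@TIPT; print('q',q, 'rho',np.sqrt(q[0]**2+q[1]**2-73**2), 'end',tip-250*F[:,2])
mid=(p+q)/2; mid[2]=400
R2=Slerp([0,1],Ro.from_matrix([R,F]))(0.5).as_matrix()
p,R=rows(p,R,q,F,1,12)
print(p,F)
E
```

```text
jar top [810.47522984  14.7773686  100.        ] can top corners [array([ 808., -106.]), array([ 811., -262.]), array([ 734., -262.]), array([721., -99.])] can base [ 742.41467894 -114.41828258    0.        ] [ 743.27555979 -316.25437373    0.        ]
[-0.51975956 -0.11077209 -0.84710067]
q [670.76449225 -54.48968388 313.85730599] rho 669.0030864777909 end [690.5034691  -48.30826518 356.77516772]
[12] 6.9 -6.1 13.3 6.9 -2.2 -0.4 1; 7.5 -4.4 13.7 6.9 -2.2 -0.5 1; 8 -2.7 13.8 6.9 -2.2 -0.4 1; 8.6 -1 13.8 6.8 -2.2 -0.5 1; 9.1 0.7 13.3 6.9 -2.2 -0.4 1; 9.6 2.4 12.9 6.9 -2.2 -0.5 1; 10.1 3.9 12.1 6.9 -2.2 -0.5 1; 10.4 5.5 11.1 6.9 -2.2 -0.4 1; 10.8 6.7 10 6.9 -2.2 -0.5 1; 11.1 8 8.7 6.9 -2.1 -0.4 1; 11.4 9.1 7.2 6.9 -2.2 -0.5 1; 11.5 9.9 5.7 6.8 -2.2 -0.4 1
[670.77065139 -54.49337361 313.81386104] [[ 0.85011408 -0.08459348 -0.51975956]
 [-0.16524544 -0.98001198 -0.11077209]
 [-0.5         0.18005681 -0.84710067]]
```

Emit:
apply_moves(moves="7 -6 13.3 6.9 -2.2 -0.4 1; 7.5 -4.4 13.7 6.9 -2.2 -0.5 1; 8 -2.7 13.8 6.9 -2.2 -0.4 1; 8.6 -1 13.8 6.8 -2.2 -0.5 1; 9 0.7 13.3 6.9 -2.2 -0.4 1; 9.6 2.4 13 6.9 -2.2 -0.5 1; 10 3.9 12 6.9 -2.2 -0.5 1; 10.4 5.5 11 6.9 -2.2 -0.4 1; 10.8 6.7 10 6.9 -2.2 -0.5 1; 11 8 8.7 6.9 -2.1 -0.4 1; 11.4 9 7.2 6.9 -2.2 -0.5 1; 11.5 10 5.7 6.8 -2.2 -0.4 1;0 0 0 0 0 0 1;0 0 0 0 0 0 1")

```text
t: 10.65
position: [670.5, -52.9, 316.1]
tcp_rot: [[0.853, -0.082, -0.516], [-0.163, -0.98, -0.114], [-0.496, 0.182, -0.849]]
ft_force: [0.8, 0.2, -3.7]
opening: 18.2
```

```bash
python3 - <<'E'
from h import *
s=r.get_state();print(s['t'],s['position'],s['tcp_rot'].round(3).tolist(),s['joints'],s['opening'],s['ft_force'])
tip=s['position']+s['tcp_rot']@TIPT; print('tip pred',tip)
for n in ['side','top']: print(n,proj(r.camera_info(n),[tip,tip-s['tcp_rot'][:,2]*250]))
shot('side','s4',(150,0,350,220),3);shot('top','t4',(220,110,420,270),4)
E
```

```text
10.65 [670.54770739 -52.87588307 316.07133922] [[0.853, -0.082, -0.516], [-0.163, -0.98, -0.114], [-0.496, 0.182, -0.849]] [-10.63962305   0.4010178  -52.53916361 -23.17493109  -0.18796284
 168.03720473] 18.208761331494415 [ 0.79664462  0.24704813 -3.71109299]
tip pred [561.06144336 -75.0383573  146.83374669]
side [[232.11234467 196.23331329]
 [311.55378551  90.42503311]]
top [[298.99136998 200.3616243 ]
 [293.07043455 102.62437019]]
```

View pics/s4.png

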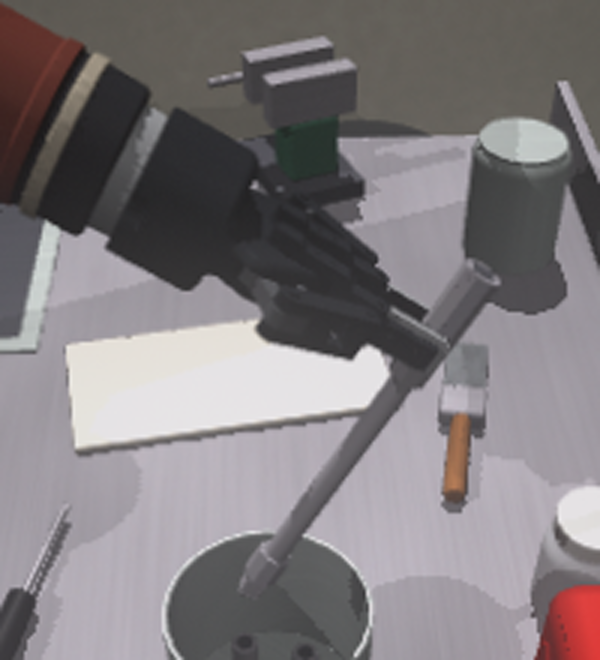

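View pics/t4.png

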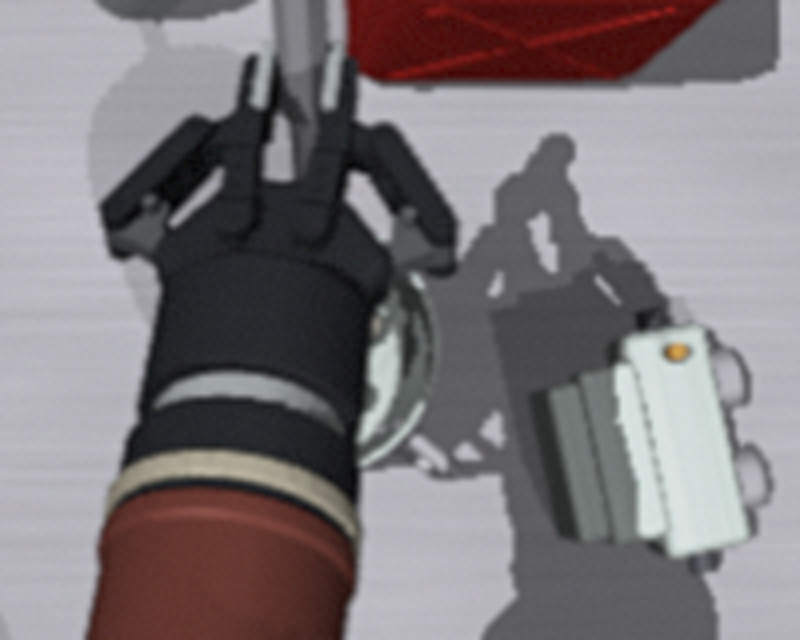

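Emit:
apply_moves(moves="7.6 -2.9 15 0 0 0 1;7.6 -2.9 15 0 0 0 1;7.6 -2.9 15 0 0 0 1;7.7 -2.9 15 0 0 0 1;7.7 -2.9 15 0 0 0 1;7.7 -2.9 15 0 0 0 1;7.7 -2.9 15 0 0 0 1;7.7 -2.9 14.5 0 0 0 1;0 0 0 0 0 0 1;0 0 0 0 0 0 1")

```text
t: 12.0
position: [664.4, -53.9, 181.1]
tcp_rot: [[0.853, -0.084, -0.515], [-0.164, -0.98, -0.112], [-0.495, 0.18, -0.85]]
ft_force: [-0.2, 0.5, -1.6]
opening: 18.1
```

```bash
python3 - <<'E'
from h import *
s=r.get_state();print(s['t'],s['position'],s['joints'],s['opening'],s['ft_force'])
tip=s['position']+s['tcp_rot']@TIPT; print('tip pred',tip)
for n in ['side']: print(n,proj(r.camera_info(n),[tip,tip-s['tcp_rot'][:,2]*250]))
shot('side','s5',(170,100,340,270),3.5)
E
```

```text
12.0 [664.39132985 -53.92316094 181.05158445] [-1.09563607e+01  1.99870787e+01 -6.35627656e+01 -5.38591182e+01
  7.68909396e-02  1.68006751e+02] 18.109474757065485 [-0.19301494  0.52110036 -1.56310958]
tip pred [555.15196262 -75.68561781  11.60266555]
side [[232.49976115 235.00278995]
 [299.10578197 154.79338056]]
```

View pics/s5.png

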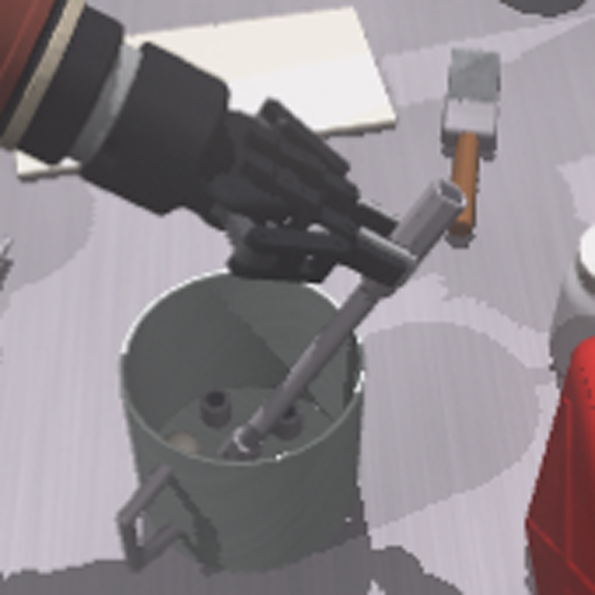

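Emit:
apply_moves(moves="0 0 0 0 0 0 0.72;0 0 0 0 0 0 0.72;0 0 0 0 0 0 0.6;0 0 0 0 0 0 0.4;0 0 0 0 0 0 0.4;-8 0 0 0 0 0 0.4;-15 0 0 0 0 0 0.3;-15 0 -10 0 0 0 0.3;-15 0 -10 0 0 0 0.3;-10 0 -10 0 0 0 0.3;0 0 0 0 0 0 0.3;0 0 0 0 0 0 0.3")

```text
t: 13.55
position: [625.8, -40.5, 236.9]
tcp_rot: [[0.853, -0.084, -0.515], [-0.164, -0.98, -0.111], [-0.496, 0.179, -0.85]]
ft_force: [0.1, -0.9, 0.2]
opening: 60.0
```

```bash
python3 - <<'E'
from h import *
s=r.get_state();print(s['t'],s['position'],s['tcp_rot'].round(3).tolist(),s['joints'],s['opening'],s['ft_force'])
shot('side','s6',(170,100,340,270),3.5);shot('wrist','w6',None,1.5);shot('top','t6',(220,60,380,240),3.2)
i=r.camera_info('wrist');np.save('w6.npy',i,allow_pickle=True)
E
```

```text
13.55 [625.75590492 -40.47461177 236.8864599 ] [[0.853, -0.084, -0.515], [-0.164, -0.98, -0.111], [-0.496, 0.179, -0.85]] [ -9.95825724   6.81331252 -64.93658282 -42.01720328  -0.80507555
 168.53820322] 59.95804505939575 [ 0.14133363 -0.88758936  0.20444033]
```

View pics/s6.png

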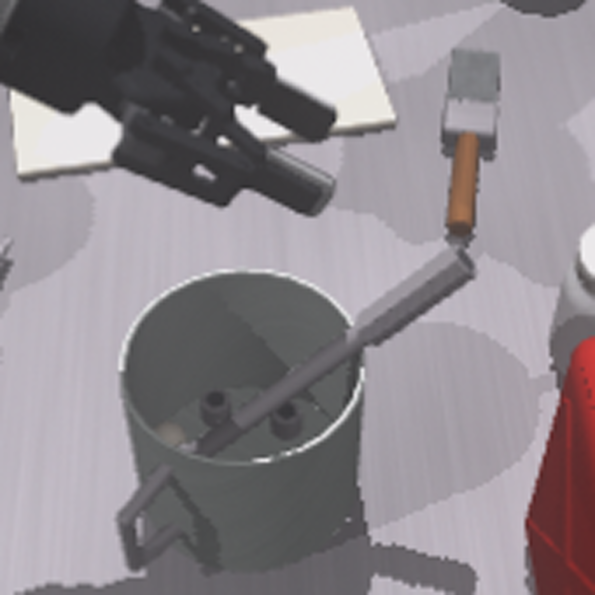

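View pics/w6.png

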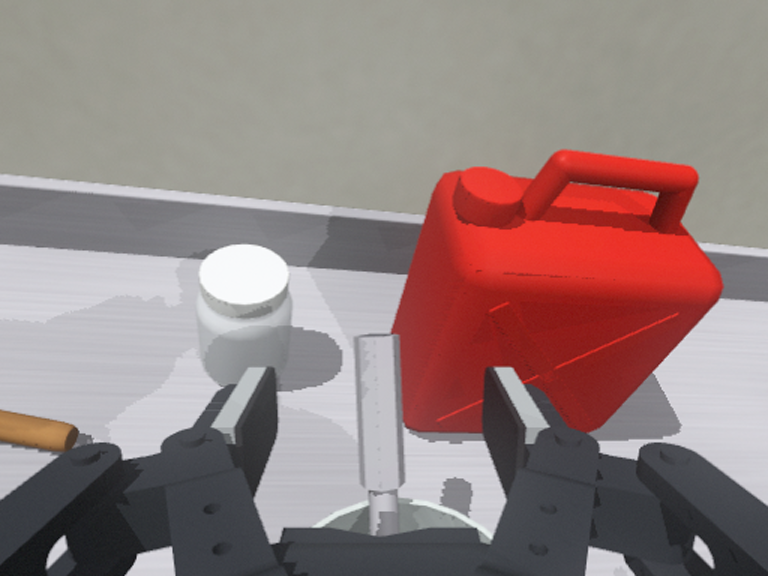

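View pics/t6.png

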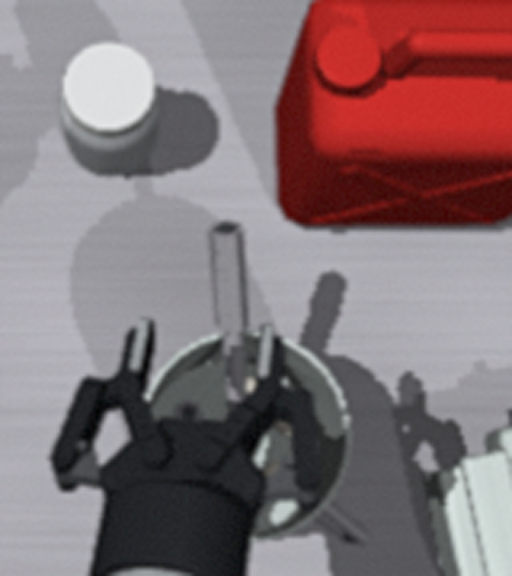

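```bash
cat >> h.py <<'E'
def tri(obs):
    A=np.zeros((3,3));b=np.zeros(3)
    for i,uv in obs:
        c,d=ray(i,uv);d=norm(d);M=np.eye(3)-np.outer(d,d);A+=M;b+=M@c
    X=np.linalg.solve(A,b); return X,[ (proj(i,X)[0]-uv).round(1).tolist() for i,uv in obs]
E
python3 - <<'E'
from h import *
S=r.camera_info('side');T=r.camera_info('top');W=np.load('w6.npy',allow_pickle=True).item()
s6=lambda u,v:(170+u/3.5,100+v/3.5); t6=lambda u,v:(220+u/3.2,60+v/3.2)
e,k=tri([(S,s6(460,262)),(T,t6(227,229)),(W,(377/1.5,337/1.5))]);print(e,k)
j,k=tri([(S,s6(362,338)),(T,t6(232,331)),(W,(382/1.5,490/1.5))]);print(j,k,np.linalg.norm(e-j))
u=norm(e-j);print('L',np.degrees(np.arcsin(u[2])),'az',np.degrees(np.arctan2(u[1],u[0])),'tip',e-250*u, j-180*u)
c,d=ray(S,s6(197,447)); tip=e-250*u; print('tip px',proj(S,tip),s6(197,447))
E
```

```text
[692.22435085 -56.13891401 180.08848226] [[0.4, -0.2], [-0.9, 0.1], [2.6, 1.1]]
[640.61620213 -63.53185048 127.17591111] [[-0.1, -0.2], [-0.6, -0.9], [2.1, 2.5]] 74.28187335848592
L 45.424109497469594 az 8.152235256736615 tip [518.53410049 -81.02027515   2.00812176] [515.55922187 -81.4464305   -1.04194845]
tip px [[216.01818415 240.03226892]] (226.28571428571428, 227.71428571428572)
```

```bash
python3 - <<'E'
from h import *
s=r.get_state(); p,R=s['position'],s['tcp_rot']
up=np.array([.713,.094,.695]);up=norm(up);e=np.array([691,-56.5,179]);G=e-40*up
F=frame(7.5,86,90,-1);a=F[:,0];pre=G-65*a;print('G',G,'pre',pre,'grasp tcp',G+14*a,F.round(3).tolist())
p,R=rows(p,R,[630,-45,330],frame(-10,55,0),1e-9,9)
p,R=rows(p,R,pre,F,0,12)
E
```

```text
G [662.48327923 -60.25956767 151.20319645] pre [657.9878989  -60.85139572 216.04485972] grasp tcp [663.451515   -60.13209702 137.23729974] [[0.069, -0.131, 0.989], [0.009, 0.991, 0.13], [-0.998, -0.0, 0.07]]
[9] -4.7 2.3 -9 -8.6 -1.8 -2.4 1e-09; -5.1 3.4 -8.5 -8.6 -1.9 -2.4 1e-09; -5.5 4.5 -7.7 -8.6 -1.8 -2.4 1e-09; -6 5.2 -6.8 -8.6 -1.9 -2.4 1e-09; -6.3 5.9 -5.7 -8.6 -1.8 -2.4 1e-09; -6.9 6.5 -4.6 -8.6 -1.9 -2.4 1e-09; -7.2 6.7 -3.3 -8.6 -1.8 -2.4 1e-09; -7.6 6.9 -2.1 -8.5 -1.8 -2.4 1e-09; -7.9 6.7 -0.9 -8.6 -1.9 -2.4 1e-09
[12] 9.2 -3.4 0.9 -8.7 2.5 -1.7 0; 9.3 -3.2 0.8 -8.7 2.5 -1.7 0; 9.4 -3.1 0.7 -8.6 2.5 -1.7 0; 9.4 -2.9 0.7 -8.7 2.5 -1.7 0; 9.4 -2.7 0.7 -8.7 2.5 -1.7 0; 9.5 -2.6 0.6 -8.7 2.5 -1.7 0; 9.6 -2.3 0.8 -8.7 2.5 -1.7 0; 9.6 -2.2 0.8 -8.6 2.5 -1.6 0; 9.6 -2.1 0.9 -8.7 2.5 -1.7 0; 9.6 -1.9 1 -8.7 2.5 -1.7 0; 9.6 -1.8 1.1 -8.7 2.5 -1.7 0; 9.7 -1.7 1.3 -8.6 2.5 -1.7 0
```

Emit:
apply_moves(moves="-4.7 2.3 -9 -8.6 -1.8 -2.4 0.3; -5 3.4 -8.5 -8.6 -1.9 -2.4 0.3; -5.5 4.5 -7.7 -8.6 -1.8 -2.4 0.3; -6 5.2 -6.8 -8.6 -1.9 -2.4 0.3; -6.3 6 -5.7 -8.6 -1.8 -2.4 0.3; -7 6.5 -4.6 -8.6 -1.9 -2.4 0.3; -7 6.7 -3.3 -8.6 -1.8 -2.4 0.3; -7.6 7 -2 -8.5 -1.8 -2.4 0.3; -8 6.7 -1 -8.6 -1.9 -2.4 0.3")

```text
t: 14.82
position: [630.3, -45.4, 330.5]
tcp_rot: [[0.564, 0.808, -0.171], [-0.101, -0.138, -0.985], [-0.819, 0.573, 0.004]]
ft_force: [1.1, 0.2, -0.4]
opening: 59.7
```

Emit:
apply_moves(moves="9 -3.4 1 -8.7 2.5 -1.7 0.3; 9 -3.2 1 -8.7 2.5 -1.7 0.3; 9.4 -3 0.7 -8.6 2.5 -1.7 0.3; 9.4 -3 0.7 -8.7 2.5 -1.7 0.3; 9.4 -2.7 0.7 -8.7 2.5 -1.7 0.3; 9.5 -2.6 0.6 -8.7 2.5 -1.7 0.3; 9.6 -2.3 0.8 -8.7 2.5 -1.7 0.3; 9.6 -2.2 0.8 -8.6 2.5 -1.6 0.3; 9.6 -2 1 -8.7 2.5 -1.7 0.3; 9.6 -1.9 1 -8.7 2.5 -1.7 0.3; 9.6 -1.8 1 -8.7 2.5 -1.7 0.3; 9.7 -1.7 1.3 -8.6 2.5 -1.7 0.3;0 0 0 0 0 0 0.3;0 0 0 0 0 0 0.3")

```text
t: 16.58
position: [658.1, -61.1, 217.2]
tcp_rot: [[0.07, -0.127, 0.989], [0.01, 0.992, 0.126], [-0.997, 0.001, 0.071]]
ft_force: [0.0, -0.5, -0.2]
opening: 59.2
```

```bash
python3 - <<'E'
from h import *
s=r.get_state();print(s['t'],s['position'],s['tcp_rot'].round(3).tolist(),s['joints'],s['opening'],s['ft_force'])
i=r.camera_info('wrist');shot('wrist','w7',None,1.5);shot('side','s7',(170,100,340,270),3.5)
np.save('w7.npy',i,allow_pickle=True)
up=norm([.713,.094,.695]);e=np.array([691,-56.5,179]);print(proj(i,[e,e-70*up])*1.5)
E
```

```text
16.575 [658.08035027 -61.13513027 217.17360781] [[0.07, -0.127, 0.989], [0.01, 0.992, 0.126], [-0.997, 0.001, 0.071]] [-12.34877053  28.82653502   7.41568262  64.78569096   1.43566826
 -19.57754917] 59.225539801392834 [ 0.01877051 -0.48897341 -0.1766003 ]
[[377.92513835 415.37403365]
 [377.72998456 258.33552834]]
```

View pics/w7.png

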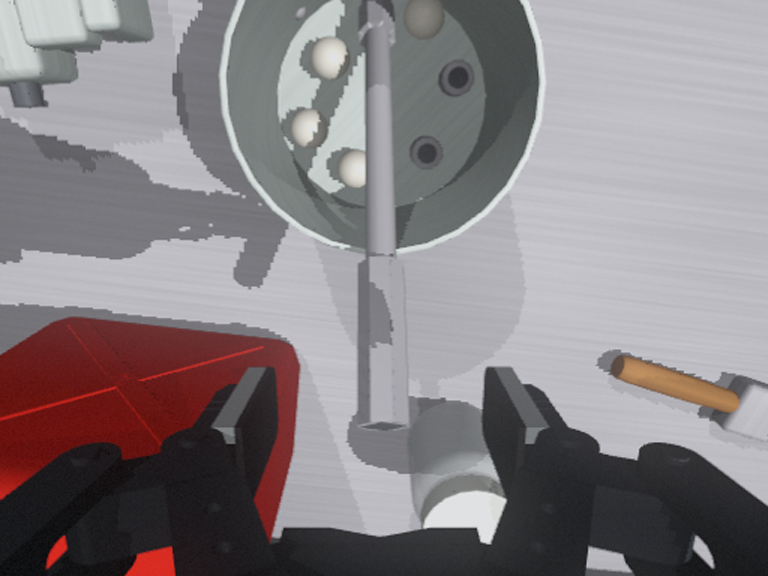

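View pics/s7.png

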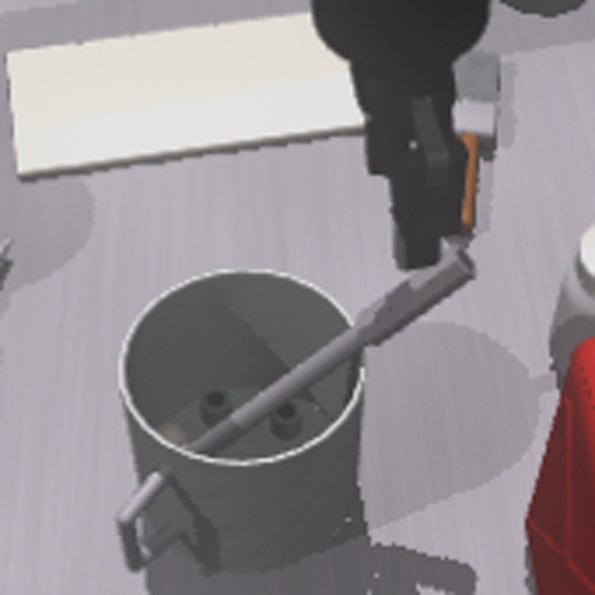

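Emit:
apply_moves(moves="20 0.9 0 0 0 0 0.3;20 0.9 0 0 0 0 0.3;20 0 0 0 0 0 0.3;12 0 0 0 0 0 0.3;8 0 0 0 0 0 0.3;0 0 0 0 0 0 0.3;0 0 0 0 0 0 1;0 0 0 0 0 0 1;0 0 0 0 0 0 1;0 0 0 0 0 0 1")

```text
t: 17.92
position: [663.9, -58.8, 138.2]
tcp_rot: [[0.071, -0.13, 0.989], [0.009, 0.992, 0.129], [-0.997, -0.0, 0.072]]
ft_force: [0.5, -1.4, 2.5]
opening: 18.8
```

```bash
python3 - <<'E'
from h import *
s=r.get_state();print(s['t'],s['position'],s['opening'],s['ft_force'],s['wrist_torque'])
shot('side','s8',(170,100,340,270),3.5);shot('wrist','w8',None,1.5)
np.save('w8.npy',r.camera_info('wrist'),allow_pickle=True)
E
```

```text
17.925 [663.89359105 -58.76542089 138.20788263] 18.82693863520537 [ 0.49155857 -1.35619955  2.54757921] [-0.25246619  0.02311772 -0.08191804]
```

View pics/s8.png

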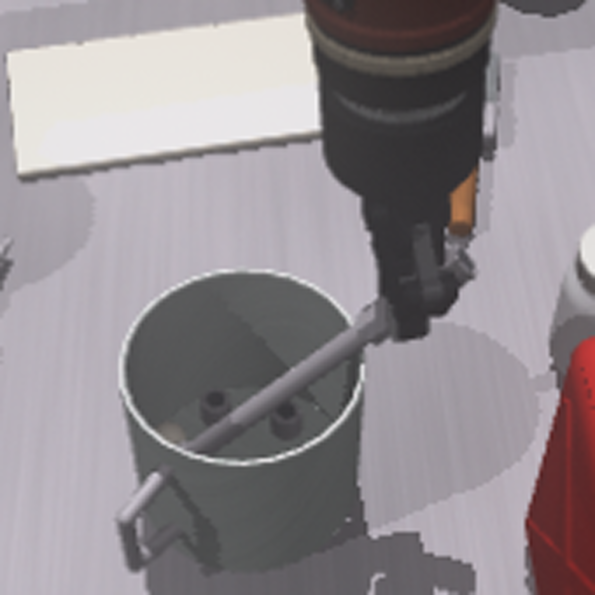

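View pics/w8.png

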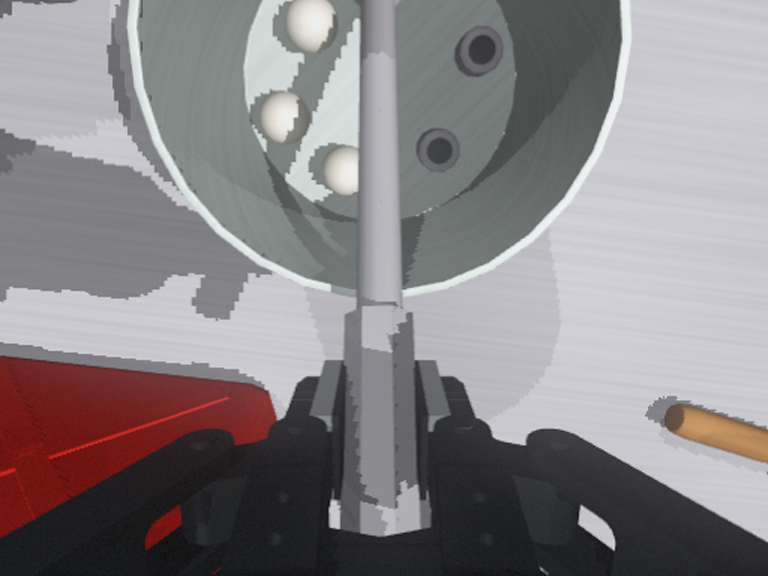

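```bash
cat >> h.py <<'E'
def rowstip(p0,R0,tip1,R1,tt,grip,n,dec=1):
    S=Slerp([0,1],Ro.from_matrix([R0,R1])); p=np.array(p0,float);R=np.array(R0);out=[];t0=p+R@tt
    for k in range(1,n+1):
        tR=S(k/n).as_matrix(); tp=t0+(np.array(tip1)-t0)*k/n - tR@tt
        d=np.round(R.T@(tp-p),dec); w=np.round(np.degrees(Ro.from_matrix(R.T@tR).as_rotvec()),dec)
        out.append(' '.join(f'{v:g}' for v in [*d,*w,grip]))
        p=p+R@d; R=R@Ro.from_rotvec(np.radians(w)).as_matrix()
    print(f'[{n}]','; '.join(out)); return p,R
HD=np.array([np.cos(np.radians(YAW)),np.sin(np.radians(YAW)),0])
TT=np.array([120.8,0,-161])
E
python3 - <<'E'
from h import *
s=r.get_state(); p,R=s['position'],s['tcp_rot']; print('tip now',p+R@TT)
t=JUG+20*HD; t[2]=60
p,R=rowstip(p,R,t,frame(-8,40,90,-1),TT,1,11); print(p,R@TT+p)
E
```

```text
tip now [513.20704157 -78.48967978   6.12546233]
[11] -15.9 -3.6 -4.8 1.3 -4.1 -0.7 1; -15.6 -3.5 -4.4 1.3 -4.2 -0.6 1; -15.2 -3.4 -4.1 1.3 -4.1 -0.7 1; -14.8 -3.4 -3.8 1.2 -4.2 -0.6 1; -14.5 -3.2 -3.6 1.3 -4.1 -0.7 1; -13.9 -3.2 -3.3 1.3 -4.2 -0.6 1; -13.6 -3.1 -3.1 1.3 -4.1 -0.7 1; -13 -3 -3 1.3 -4.2 -0.6 1; -12.6 -2.8 -2.8 1.3 -4.1 -0.7 1; -12.2 -2.7 -2.7 1.3 -4.2 -0.7 1; -11.6 -2.6 -2.7 1.2 -4.1 -0.6 1
[570.45836165 -90.52763712 260.93280788] [559.53707773 -89.09531861  59.95441595]
```

Emit:
apply_moves(moves="-16 -3.5 -5 1.3 -4.1 -0.7 1; -15.6 -3.5 -4.4 1.3 -4.2 -0.6 1; -15 -3.4 -4 1.3 -4.1 -0.7 1; -15 -3.4 -3.8 1.2 -4.2 -0.6 1; -14.5 -3.2 -3.6 1.3 -4.1 -0.7 1; -14 -3.2 -3.3 1.3 -4.2 -0.6 1; -13.5 -3 -3 1.3 -4.1 -0.7 1; -13 -3 -3 1.3 -4.2 -0.6 1; -12.6 -3 -2.8 1.3 -4.1 -0.7 1; -12 -2.7 -2.7 1.3 -4.2 -0.7 1; -11.6 -2.6 -2.7 1.2 -4.1 -0.6 1;0 0 0 0 0 0 1;0 0 0 0 0 0 1")

```text
t: 19.65
position: [570.6, -90.5, 260.6]
tcp_rot: [[0.757, 0.138, 0.639], [-0.106, 0.99, -0.089], [-0.645, -0.0, 0.764]]
ft_force: [0.3, 0.1, -2.8]
opening: 18.9
```

```bash
python3 - <<'E'
from h import *
s=r.get_state();print(s['t'],s['position'],s['tcp_rot'].round(3).tolist(),s['joints'],s['opening'],s['ft_force'],s['wrist_torque'])
p,R=s['position'],s['tcp_rot'];tip=p+R@TT; u=norm(TT-[-14,0,0]);end=tip-250*(R@u);print('tip',tip,'end',end)
for n in ['side','wrist']: print(n,proj(r.camera_info(n),[tip,end,tip-R@u*180,tip-R@u*36]))
shot('side','s9',(150,60,350,230),4);shot('wrist','w9',None,1.5)
np.save('w9.npy',r.camera_info('wrist'),allow_pickle=True)
E
```

```text
19.65 [570.59480471 -90.49491663 260.59905853] [[0.757, 0.138, 0.639], [-0.106, 0.99, -0.089], [-0.645, -0.0, 0.764]] [-22.56114901  -7.06031725 -56.88781592  -8.75587961  11.11318379
  -9.57122244] 18.932033496766152 [ 0.29409853  0.13580605 -2.76276543] [ 0.13327324  1.20194088 -0.0040398 ]
tip [559.24294063 -89.01004021  59.64490872] end [560.13896487 -89.01402909 309.64330297]
side [[233.38941191 227.94588156]
 [226.28732396 136.60962766]
 [228.70214853 168.17291276]
 [232.59196592 217.90918683]]
wrist [[251.38825711 -41.03749988]
 [249.83281558 384.27018825]
 [250.47446983 206.97275579]
 [251.2563871   -5.56530637]]
```

View pics/s9.png

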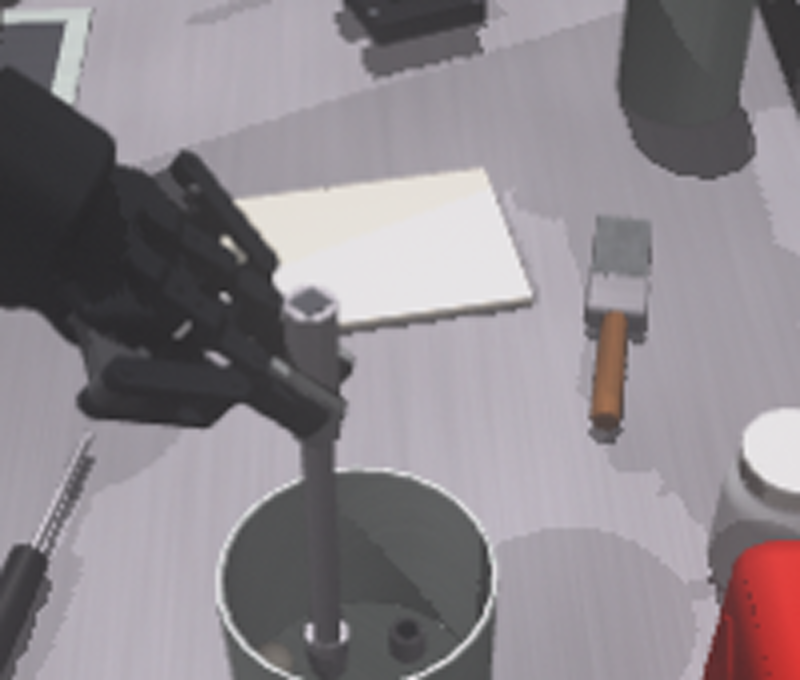

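View pics/w9.png

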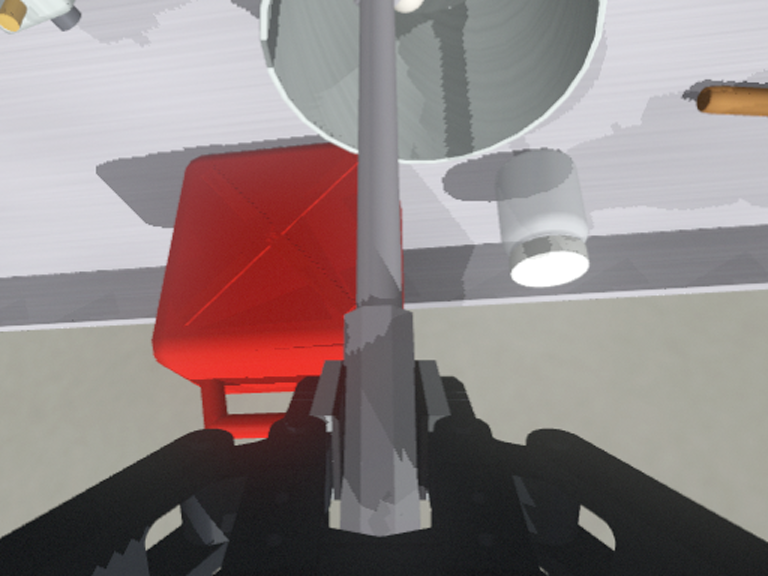

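```bash
cat >> h.py <<'E'
LF=np.array([-HD[1],HD[0],0])
C=JUG+np.array([1.5,0,0])   # centre corrected for the bar's tilt in the grip
def stir(pts,p,R,z,grip=1):
    out=[]
    for ph,rr in pts:
        f=np.radians(ph); t=C+rr*(np.cos(f)*HD+np.sin(f)*LF); t[2]=z
        d=np.round(R.T@(t-R@TT-p),1); p=p+R@d; out.append(' '.join(f'{v:g}' for v in d)+' 0 0 0 1')
    print(f'[{len(out)}]','; '.join(out)); return p
E
python3 - <<'E'
from h import *
s=r.get_state(); p,R=s['position'],s['tcp_rot']
t=C+20*HD-6*LF; t[2]=12
p1,_=rowstip(p,R,t,R,TT,1,6)
P=[(0,22),(12,26),(22,30),(32,36),(40,40),(48,43)]+[(55.5+7.5*k,44) for k in range(14)]
stir(P,p1,R,12)
E
```

```text
[6] 4.6 0.6 -6.6 -0 0 -0 1; 4.7 0.6 -6.5 -0 0 -0 1; 4.6 0.6 -6.6 -0 0 -0 1; 4.7 0.5 -6.5 -0 0 -0 1; 4.6 0.6 -6.6 -0 0 -0 1; 4.7 0.6 -6.6 -0 0 -0 1
[20] 3.1 -4.8 2.7 0 0 0 1; 2.1 -5.8 1.8 0 0 0 1; 2.9 -5 2.4 0 0 0 1; 4 -6.5 3.4 0 0 0 1; 4.3 -3.5 3.6 0 0 0 1; 4.8 -1.7 4 0 0 0 1; 4.4 1.1 3.7 0 0 0 1; 3.9 2.6 3.3 0 0 0 1; 3.6 3.4 3 0 0 0 1; 3.2 3.9 2.7 0 0 0 1; 2.8 4.4 2.4 0 0 0 1; 2.4 4.9 2 0 0 0 1; 1.8 5.2 1.5 0 0 0 1; 1.3 5.5 1.1 0 0 0 1; 0.8 5.7 0.7 0 0 0 1; 0.1 5.7 0.1 0 0 0 1; -0.4 5.8 -0.3 0 0 0 1; -1 5.6 -0.9 0 0 0 1; -1.5 5.4 -1.2 0 0 0 1; -2 5.1 -1.8 0 0 0 1
```

Emit:
apply_moves(moves="4.6 0.6 -6.6 0 0 0 1; 4.7 0.6 -6.5 0 0 0 1; 4.6 0.6 -6.6 0 0 0 1; 4.7 0.5 -6.5 0 0 0 1; 4.6 0.6 -6.6 0 0 0 1; 4.7 0.6 -6.6 0 0 0 1;0 0 0 0 0 0 1;0 0 0 0 0 0 1")

```text
t: 20.75
position: [566.9, -86.5, 212.6]
tcp_rot: [[0.758, 0.138, 0.637], [-0.106, 0.99, -0.089], [-0.644, -0.0, 0.765]]
ft_force: [0.0, 0.1, -2.7]
opening: 18.8
```

```bash
cat > chk.py <<'E'
from h import *
import sys
s=r.get_state();print(s['t'],s['position'].round(1),'tip rel',end=' ')
p,R=s['position'],s['tcp_rot'];tip=p+R@TT;d=tip-C;print('xh',(d@HD).round(1),'yh',(d@LF).round(1),'z',d[2].round(1),'q',s['joints'].round(0),'open',s['opening'].round(1),'F',s['ft_force'].round(1))
u=norm(TT-[-14,0,0]);print(proj(r.camera_info('side'),[tip-R@u*36,tip-R@u*250]).round(1).tolist())
n=sys.argv[1];shot('side','s'+n,(150,80,310,230),4)
E
python3 chk.py 10
```

```text
20.75 [566.9 -86.5 212.6] tip rel Traceback (most recent call last):
  File "chk.py", line 4, in <module>
    p,R=s['position'],s['tcp_rot'];tip=p+R@TT;d=tip-C;print('xh',(d@HD).round(1),'yh',(d@LF).round(1),'z',d[2].round(1),'q',s['joints'].round(0),'open',s['opening'].round(1),'F',s['ft_force'].round(1))
                                                                                                                                                        ^^^^^^^^^^^^^^^^^^
AttributeError: 'float' object has no attribute 'round'
```

```bash
sed -i "s/s\['opening'\].round(1)/round(s['opening'],1)/" chk.py; python3 chk.py 10
```

```text
20.75 [566.9 -86.5 212.6] tip rel xh 20.3 yh -6.5 z 7.7 q [-22.  -1. -62. -20.  11.  -9.] open 18.8 F [ 0.   0.1 -2.7]
[[232.1, 229.6], [225.8, 157.2]]
```

View pics/s10.png

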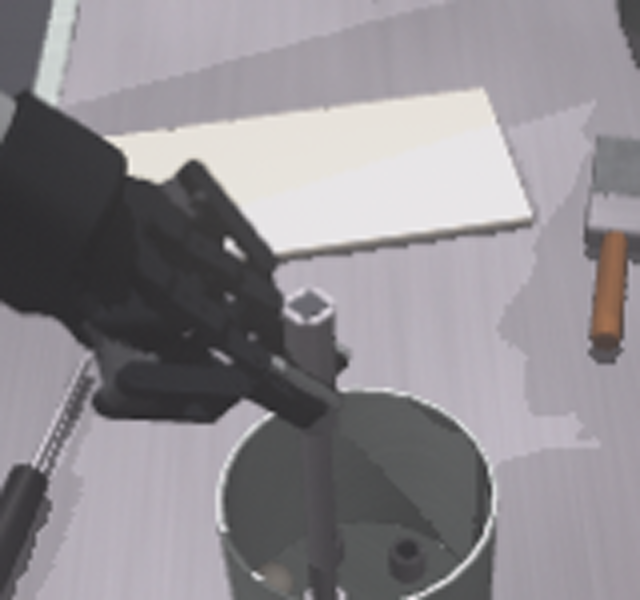

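Emit:
apply_moves(moves="3 -4.8 2.7 0 0 0 1; 2 -5.8 1.8 0 0 0 1; 3 -5 2.4 0 0 0 1; 4 -6.5 3.4 0 0 0 1; 4.3 -3.5 3.6 0 0 0 1; 4.8 -1.7 4 0 0 0 1; 4.4 1.1 3.7 0 0 0 1; 4 2.6 3.3 0 0 0 1; 3.6 3.4 3 0 0 0 1; 3.2 4 2.7 0 0 0 1; 2.8 4.4 2.4 0 0 0 1; 2.4 4.9 2 0 0 0 1; 1.8 5.2 1.5 0 0 0 1; 1.3 5.5 1.1 0 0 0 1; 0.8 5.7 0.7 0 0 0 1; 0 5.7 0 0 0 0 1; -0.4 5.8 -0.3 0 0 0 1; -1 5.6 -0.9 0 0 0 1; -1.5 5.4 -1.2 0 0 0 1; -2 5 -1.8 0 0 0 1")

```text
t: 23.3
position: [624.5, -57.0, 212.9]
tcp_rot: [[0.758, 0.139, 0.637], [-0.107, 0.99, -0.089], [-0.643, -0.001, 0.766]]
ft_force: [-1.5, -0.5, -2.5]
opening: 19.0
```

```bash
python3 chk.py 11; python3 - <<'E'
from h import *
s=r.get_state(); p,R=s['position'],s['tcp_rot']
shot('wrist','w11',None,1.5)
p=stir([(160.5+7.5*k,44) for k in range(18)],p,R,12)
p=stir([(160.5+7.5*k,44) for k in range(18,38)],p,R,12)
E
```

```text
23.3 [624.5 -57.  212.9] tip rel xh -39.0 yh 19.4 z 8.0 q [-14.   5. -56. -21.   5.  -4.] open 19.0 F [-1.5 -0.5 -2.5]
[[259.0, 216.9], [260.3, 143.3]]
[18] -1.8 4 -1.1 0 0 0 1; -3 4.2 -2.5 0 0 0 1; -3.4 3.7 -2.8 0 0 0 1; -3.7 3.1 -3.2 0 0 0 1; -4 2.4 -3.3 0 0 0 1; -4.3 1.7 -3.6 0 0 0 1; -4.3 0.9 -3.6 0 0 0 1; -4.4 0.3 -3.7 0 0 0 1; -4.4 -0.6 -3.7 0 0 0 1; -4.3 -1.2 -3.6 0 0 0 1; -4.1 -2 -3.5 0 0 0 1; -3.9 -2.7 -3.3 0 0 0 1; -3.6 -3.3 -3 0 0 0 1; -3.2 -4 -2.7 0 0 0 1; -2.8 -4.4 -2.4 0 0 0 1; -2.4 -4.8 -2 0 0 0 1; -1.8 -5.3 -1.5 0 0 0 1; -1.3 -5.5 -1.1 0 0 0 1
[20] -0.8 -5.6 -0.6 0 0 0 1; -0.1 -5.8 -0.2 0 0 0 1; 0.4 -5.7 0.4 0 0 0 1; 0.9 -5.6 0.8 0 0 0 1; 1.6 -5.4 1.3 0 0 0 1; 2 -5.1 1.7 0 0 0 1; 2.6 -4.7 2.1 0 0 0 1; 3 -4.3 2.5 0 0 0 1; 3.4 -3.6 2.9 0 0 0 1; 3.7 -3.1 3.1 0 0 0 1; 4 -2.4 3.4 0 0 0 1; 4.2 -1.7 3.5 0 0 0 1; 4.3 -1 3.7 0 0 0 1; 4.4 -0.2 3.7 0 0 0 1; 4.4 0.5 3.7 0 0 0 1; 4.3 1.3 3.6 0 0 0 1; 4.2 2 3.4 0 0 0 1; 3.9 2.7 3.3 0 0 0 1; 3.5 3.3 3 0 0 0 1; 3.3 3.9 2.8 0 0 0 1
```

View pics/s11.png

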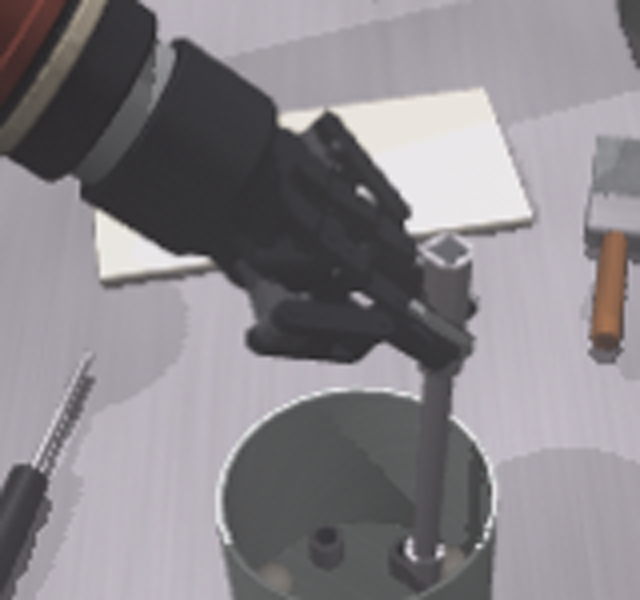

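View pics/w11.png

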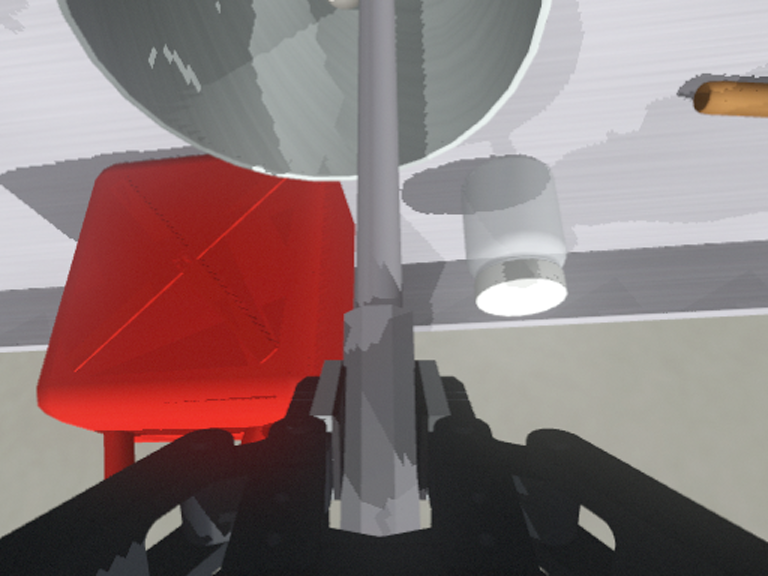

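Emit:
apply_moves(moves="-1.8 4 -1 0 0 0 1; -3 4.2 -2.5 0 0 0 1; -3.4 3.7 -2.8 0 0 0 1; -3.7 3 -3 0 0 0 1; -4 2.4 -3.3 0 0 0 1; -4.2 1.7 -3.6 0 0 0 1; -4.2 1 -3.6 0 0 0 1; -4.3 0.3 -3.7 0 0 0 1; -4.3 -0.6 -3.7 0 0 0 1; -4.2 -1.2 -3.6 0 0 0 1; -4 -2 -3.5 0 0 0 1; -3.9 -2.7 -3.3 0 0 0 1; -3.5 -3.3 -3 0 0 0 1; -3.2 -4 -2.7 0 0 0 1; -2.8 -4.4 -2.4 0 0 0 1; -2.4 -4.8 -2 0 0 0 1; -1.8 -5.3 -1.5 0 0 0 1; -1.3 -5.5 -1 0 0 0 1")

```text
t: 25.65
position: [545.0, -59.9, 213.0]
tcp_rot: [[0.758, 0.138, 0.637], [-0.106, 0.99, -0.089], [-0.643, -0.0, 0.766]]
ft_force: [3.9, -0.2, -3.4]
opening: 18.6
```

```bash
python3 chk.py 12; python3 - <<'E'
from h import *
s=r.get_state(); p,R=s['position'],s['tcp_rot']
p=stir([(295.5+7.5*k,43) for k in range(20)],p,R,12)
E
```

```text
25.65 [545.  -59.9 213. ] tip rel xh 13.5 yh -40.3 z 8.0 q [-19.  -5. -65. -20.   8.  -7.] open 18.6 F [ 3.9 -0.2 -3.4]
[[221.7, 219.3], [212.7, 146.0]]
[20] -0.9 -4.4 -0.8 0 0 0 1; -0.2 -5.7 -0.1 0 0 0 1; 0.4 -5.6 0.3 0 0 0 1; 1 -5.5 0.8 0 0 0 1; 1.5 -5.2 1.3 0 0 0 1; 2 -5 1.7 0 0 0 1; 2.5 -4.6 2.1 0 0 0 1; 2.9 -4.1 2.4 0 0 0 1; 3.3 -3.6 2.8 0 0 0 1; 3.7 -3 3.1 0 0 0 1; 3.9 -2.4 3.3 0 0 0 1; 4.1 -1.6 3.4 0 0 0 1; 4.2 -1 3.6 0 0 0 1; 4.3 -0.2 3.6 0 0 0 1; 4.3 0.5 3.6 0 0 0 1; 4.2 1.3 3.5 0 0 0 1; 4.1 1.9 3.4 0 0 0 1; 3.8 2.7 3.2 0 0 0 1; 3.5 3.2 3 0 0 0 1; 3.1 3.8 2.6 0 0 0 1
```

View pics/s12.png

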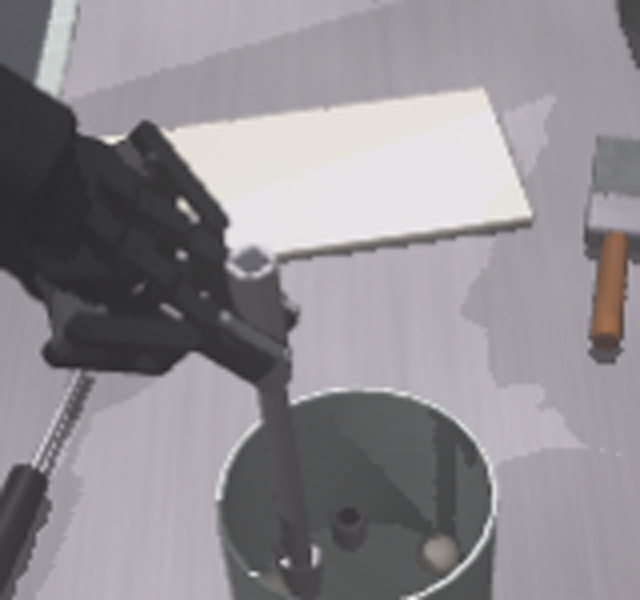

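Emit:
apply_moves(moves="-0.9 -4.4 -0.8 0 0 0 1; -0.2 -5.7 -0.1 0 0 0 1; 0.4 -5.6 0.3 0 0 0 1; 1 -5.5 0.8 0 0 0 1; 1.5 -5.2 1.3 0 0 0 1; 2 -5 1.7 0 0 0 1; 2.5 -4.6 2 0 0 0 1; 3 -4 2.4 0 0 0 1; 3.3 -3.6 2.8 0 0 0 1; 3.7 -3 3 0 0 0 1; 4 -2.4 3.3 0 0 0 1; 4 -1.6 3.4 0 0 0 1; 4.2 -1 3.6 0 0 0 1; 4.3 -0.2 3.6 0 0 0 1; 4.3 0.5 3.6 0 0 0 1; 4.2 1.3 3.5 0 0 0 1; 4 2 3.4 0 0 0 1; 3.8 2.7 3.2 0 0 0 1; 3.5 3.2 3 0 0 0 1; 3 3.8 2.6 0 0 0 1")

```text
t: 28.2
position: [612.0, -108.0, 212.8]
tcp_rot: [[0.758, 0.139, 0.637], [-0.107, 0.99, -0.089], [-0.644, -0.001, 0.765]]
ft_force: [-0.1, 0.7, -2.7]
opening: 19.0
```

```bash
python3 chk.py 13; python3 - <<'E'
from h import *
s=r.get_state(); p,R=s['position'],s['tcp_rot']
p=stir([(85.5+7.5*k,43) for k in range(18)],p,R,12)
E
```

```text
28.2 [ 612.  -108.   212.8] tip rel xh 8.4 yh 42.0 z 7.8 q [-23.   4. -57. -20.  11. -10.] open 19.0 F [-0.1  0.7 -2.7]
[[254.1, 237.5], [254.2, 165.9]]
[18] 2.3 3.4 2 0 0 0 1; 2.3 4.7 1.9 0 0 0 1; 1.8 5.1 1.5 0 0 0 1; 1.2 5.4 1.1 0 0 0 1; 0.8 5.6 0.6 0 0 0 1; 0.1 5.6 0.2 0 0 0 1; -0.4 5.6 -0.4 0 0 0 1; -0.9 5.5 -0.8 0 0 0 1; -1.5 5.2 -1.2 0 0 0 1; -2.1 5 -1.7 0 0 0 1; -2.5 4.6 -2.1 0 0 0 1; -2.9 4.1 -2.5 0 0 0 1; -3.3 3.6 -2.7 0 0 0 1; -3.6 3 -3.1 0 0 0 1; -4 2.4 -3.3 0 0 0 1; -4.1 1.6 -3.4 0 0 0 1; -4.2 1 -3.6 0 0 0 1; -4.3 0.2 -3.6 0 0 0 1
```

View pics/s13.png

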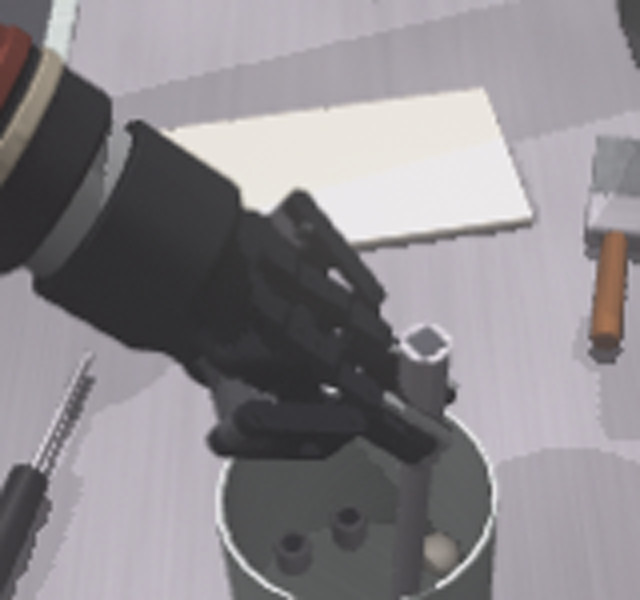

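Emit:
apply_moves(moves="2.3 3.4 2 0 0 0 1; 2.3 4.7 1.9 0 0 0 1; 1.8 5 1.5 0 0 0 1; 1.2 5.4 1 0 0 0 1; 0.8 5.6 0.6 0 0 0 1; 0 5.6 0.2 0 0 0 1; -0.4 5.6 -0.4 0 0 0 1; -0.9 5.5 -0.8 0 0 0 1; -1.5 5.2 -1.2 0 0 0 1; -2 5 -1.7 0 0 0 1; -2.5 4.6 -2 0 0 0 1; -3 4 -2.5 0 0 0 1; -3.3 3.6 -2.7 0 0 0 1; -3.6 3 -3 0 0 0 1; -4 2.4 -3.3 0 0 0 1; -4 1.6 -3.4 0 0 0 1; -4.2 1 -3.6 0 0 0 1; -4.3 0.2 -3.6 0 0 0 1")

```text
t: 30.5
position: [588.8, -32.5, 213.2]
tcp_rot: [[0.758, 0.139, 0.637], [-0.107, 0.99, -0.089], [-0.643, -0.001, 0.766]]
ft_force: [0.7, -2.0, -2.3]
opening: 18.5
```

```bash
python3 chk.py 14; python3 - <<'E'
from h import *
s=r.get_state(); p,R=s['position'],s['tcp_rot']
p=stir([(220.5+7.5*k,43) for k in range(20)],p,R,12)
E
```

```text
30.5 [588.8 -32.5 213.2] tip rel xh -35.3 yh -23.7 z 8.2 q [-12.   1. -61. -21.   3.  -3.] open 18.5 F [ 0.7 -2.  -2.3]
[[242.0, 208.2], [238.7, 134.0]]
[20] -3.2 0 -2.7 0 0 0 1; -4.2 -1.2 -3.6 0 0 0 1; -4.1 -2 -3.4 0 0 0 1; -3.8 -2.6 -3.2 0 0 0 1; -3.5 -3.3 -2.9 0 0 0 1; -3.2 -3.8 -2.7 0 0 0 1; -2.7 -4.3 -2.3 0 0 0 1; -2.3 -4.8 -1.9 0 0 0 1; -1.8 -5.1 -1.5 0 0 0 1; -1.3 -5.3 -1.1 0 0 0 1; -0.7 -5.6 -0.6 0 0 0 1; -0.1 -5.6 -0.2 0 0 0 1; 0.4 -5.6 0.4 0 0 0 1; 0.9 -5.5 0.8 0 0 0 1; 1.5 -5.3 1.2 0 0 0 1; 2 -4.9 1.7 0 0 0 1; 2.5 -4.6 2.1 0 0 0 1; 3 -4.2 2.4 0 0 0 1; 3.3 -3.6 2.8 0 0 0 1; 3.6 -2.9 3.1 0 0 0 1
```

View pics/s14.png

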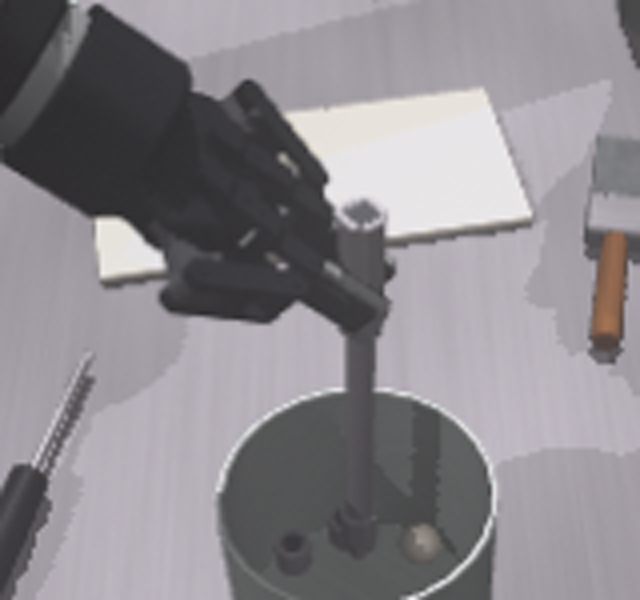

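Emit:
apply_moves(moves="-3.2 0 -2.7 0 0 0 1; -4.2 -1.2 -3.6 0 0 0 1; -4 -2 -3.4 0 0 0 1; -3.8 -2.6 -3.2 0 0 0 1; -3.5 -3.3 -3 0 0 0 1; -3.2 -3.8 -2.7 0 0 0 1; -2.7 -4.3 -2.3 0 0 0 1; -2.3 -4.8 -2 0 0 0 1; -1.8 -5 -1.5 0 0 0 1; -1.3 -5.3 -1 0 0 0 1; -0.7 -5.6 -0.6 0 0 0 1; 0 -5.6 -0.2 0 0 0 1; 0.4 -5.6 0.4 0 0 0 1; 0.9 -5.5 0.8 0 0 0 1; 1.5 -5.3 1.2 0 0 0 1; 2 -5 1.7 0 0 0 1; 2.5 -4.6 2 0 0 0 1; 3 -4.2 2.4 0 0 0 1; 3.3 -3.6 2.8 0 0 0 1; 0 0 0 0 0 0 1")

```text
t: 33.05
position: [555.9, -106.1, 212.3]
tcp_rot: [[0.758, 0.139, 0.638], [-0.106, 0.99, -0.089], [-0.644, -0.0, 0.765]]
ft_force: [0.1, -0.2, -2.4]
opening: 18.6
```

```bash
python3 chk.py 15; python3 - <<'E'
from h import *
shot('top','t15',(240,120,360,250),4.5); shot('wrist','w15',None,1.5)
E
```

```text
33.05 [ 555.9 -106.1  212.3] tip rel xh 42.5 yh -2.7 z 7.4 q [-26.  -2. -63. -19.  14. -12.] open 18.6 F [ 0.1 -0.2 -2.4]
[[226.7, 237.9], [218.8, 166.4]]
```

View pics/s15.png

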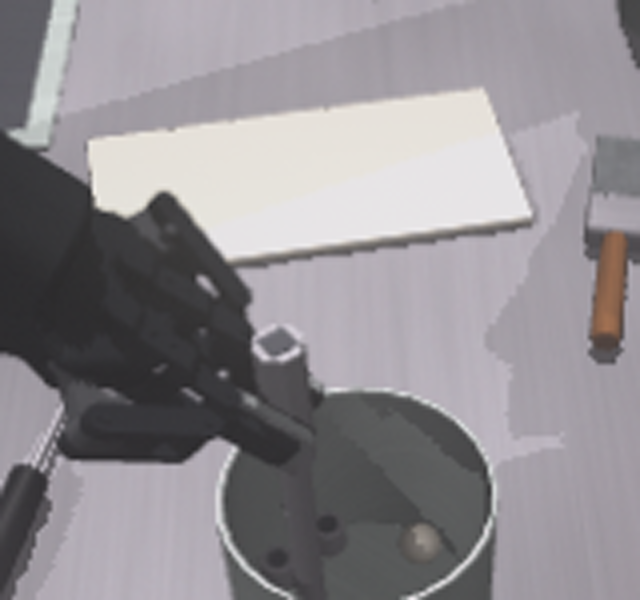

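View pics/t15.png

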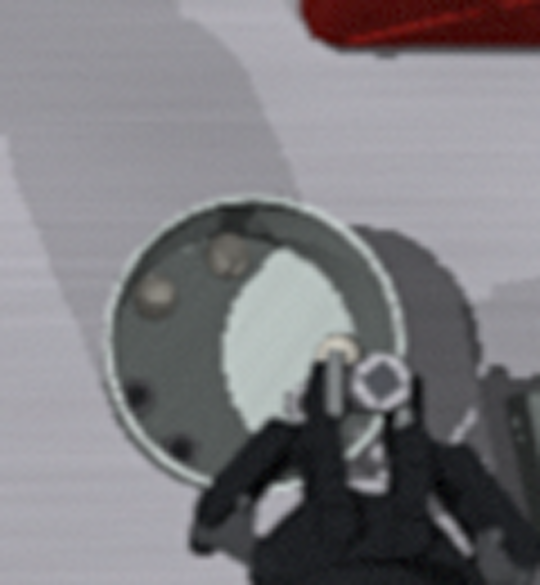

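```bash
python3 - <<'E'
from h import *
i=r.camera_info('top');T=lambda u,v:(240+u/4.5,120+v/4.5)
for n,q,z in [('b',(230,255),16),('b',(155,293),16),('b',(337,348),16),('s',(137,397),24),('s',(180,447),24)]:
    X=onz(i,T(*q),z); d=X-JUG; print(n,X.round(),'r',np.hypot(d[0],d[1]).round(),'az',np.degrees(np.arctan2(d[1],d[0])).round())
E
```

```text
b [626. -71.  16.] r 54.0 az 3.0
b [606. -31.  16.] r 54.0 az 51.0
b [ 577. -126.   16.] r 53.0 az -84.0
s [552. -22.  24.] r 56.0 az 111.0
s [526. -43.  24.] r 55.0 az 147.0
```

View pics/w15.png

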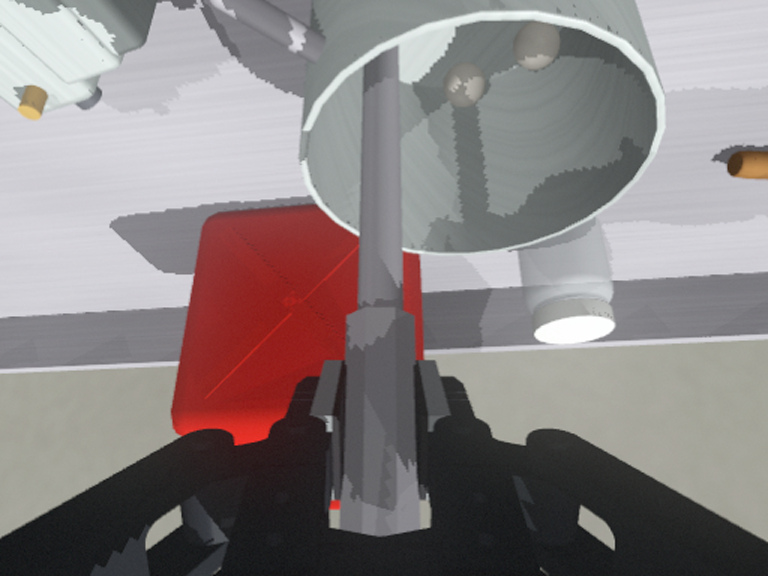

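```bash
python3 - <<'E'
from h import *
s=r.get_state(); p,R=s['position'],s['tcp_rot']
t=p+R@TT; print(t)
p,R=rowstip(p,R,[t[0]+6,t[1]+10,50],R,TT,1,5)
F=frame(10,74,90,-1); print(F@norm(TT-[-14,0,0]))
p,R=rowstip(p,R,[558,-77,50],F,TT,1,9); print(p)
p,R=rowstip(p,R,[548,-77,12],F,TT,1,5); print(p)
E
```

```text
[ 544.34589058 -104.07065175   11.25552961]
[5] -4.3 2.1 6.5 -0 0 0 1; -4.3 2.2 6.5 -0 0 0 1; -4.3 2.1 6.5 -0 0 0 1; -4.3 2.2 6.6 -0 0 0 1; -4.3 2.1 6.5 -0 0 0 1
[-0.55157597 -0.09725773 -0.8284352 ]
[9] 11.2 4.7 7.9 -1.7 3.7 1.1 1; 11.2 4.6 7.9 -1.7 3.8 1.1 1; 11.1 4.6 8 -1.7 3.7 1.1 1; 11.2 4.6 8.2 -1.7 3.7 1.1 1; 11.2 4.6 8.2 -1.7 3.8 1.1 1; 11.2 4.5 8.3 -1.7 3.7 1.1 1; 11.1 4.5 8.4 -1.7 3.7 1.1 1; 11.1 4.5 8.4 -1.7 3.8 1.1 1; 11.1 4.4 8.6 -1.7 3.7 1.1 1
[677.65290296 -55.89103806 210.51846358]
[5] 6.8 0.3 -4 0 0 0 1; 6.7 0.4 -4 0 0 0 1; 6.8 0.3 -4 0 0 0 1; 6.8 0.4 -4 0 0 0 1; 6.7 0.3 -4 0 0 0 1
[667.61473509 -55.95507007 172.51108159]
```

Emit:
apply_moves(moves="0 0 0 0 0 0 1;-4.3 2 6.5 0 0 0 1; -4.3 2 6.5 0 0 0 1; -4.3 2 6.5 0 0 0 1; -4.3 2.2 6.6 0 0 0 1; -4.3 2.2 6.5 0 0 0 1; 11.2 4.7 8 -1.7 3.7 1.1 1; 11.2 4.6 8 -1.7 3.8 1.1 1; 11 4.6 8 -1.7 3.7 1.1 1; 11.2 4.6 8.2 -1.7 3.7 1.1 1; 11.2 4.6 8.2 -1.7 3.8 1.1 1; 11.2 4.5 8.3 -1.7 3.7 1.1 1; 11 4.5 8.4 -1.7 3.7 1.1 1; 11 4.5 8.4 -1.7 3.8 1.1 1; 11 4.4 8.6 -1.7 3.7 1.1 1;0 0 0 0 0 0 1")

```text
t: 35.2
position: [679.1, -56.1, 210.8]
tcp_rot: [[0.272, -0.175, 0.946], [0.048, 0.985, 0.168], [-0.961, -0.001, 0.276]]
ft_force: [0.9, -0.0, -3.5]
opening: 18.4
```

```bash
python3 chk.py 16; python3 - <<'E'
from h import *
shot('wrist','w16',None,1.5)
E
```

```text
35.2 [679.1 -56.1 210.8] tip rel xh 12.0 yh -8.5 z 46.2 q [-14.  22.  -6.  47.   6. -23.] open 18.4 F [ 0.9 -0.  -3.5]
[[242.8, 215.8], [309.2, 142.9]]
```

View pics/s16.png

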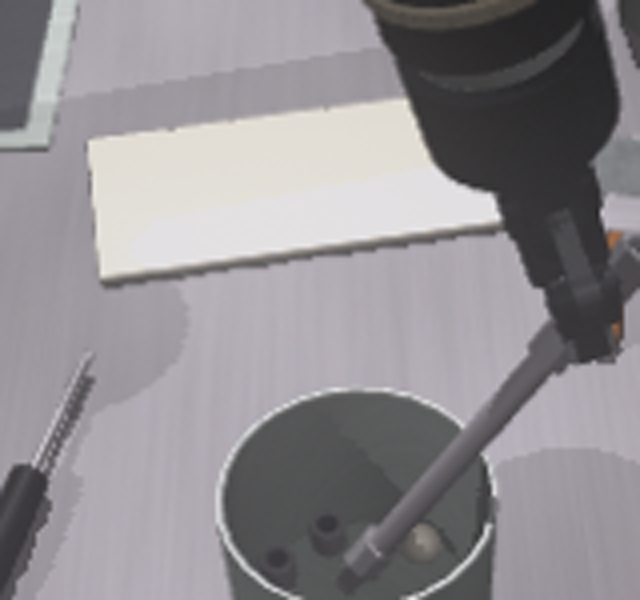

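View pics/w16.png

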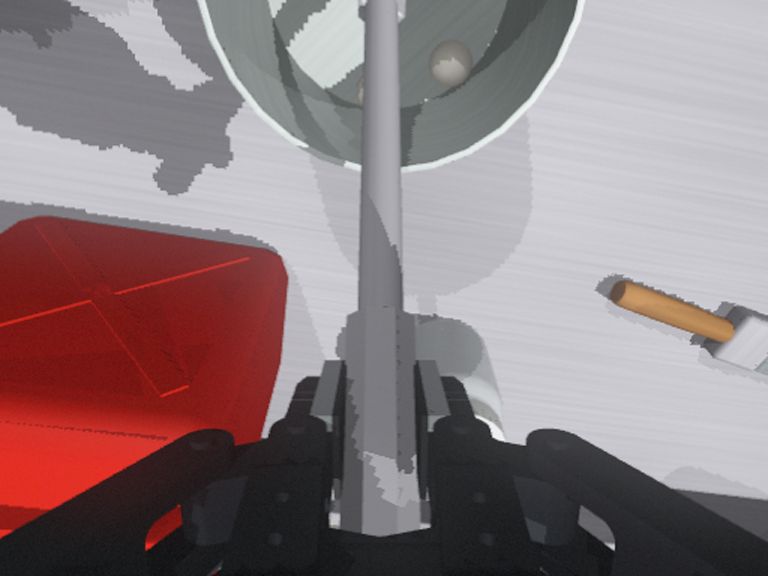

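Emit:
apply_moves(moves="6.8 0.3 -4 0 0 0 1; 6.8 0.4 -4 0 0 0 1; 6.8 0.3 -4 0 0 0 1; 6.8 0.4 -4 0 0 0 1; 6.8 0.3 -4.5 0 0 0 1;0 0 0 0 0 0 1;0 0 0 0 0 0 1")

```text
t: 36.17
position: [667.6, -56.6, 173.2]
tcp_rot: [[0.273, -0.174, 0.946], [0.047, 0.985, 0.167], [-0.961, -0.001, 0.277]]
ft_force: [0.6, 0.2, -2.8]
opening: 18.6
```

```bash
python3 chk.py 17
```

```text
36.175 [667.6 -56.6 173.2] tip rel xh 19.6 yh -17.1 z 8.5 q [-14.  23. -12.  41.   6. -23.] open 18.6 F [ 0.6  0.2 -2.8]
[[237.8, 226.4], [300.3, 158.7]]
```

View pics/s17.png

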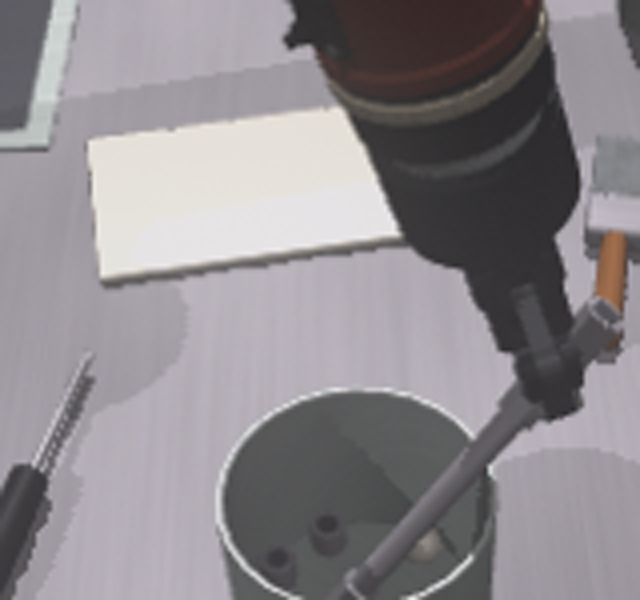

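Emit:
apply_moves(moves="0 0 0 0 0 0 0.72;0 0 0 0 0 0 0.7;0 0 0 0 0 0 0.5;0 0 0 0 0 0 0.3;0 0 0 0 0 0 0.3;-10 0 0 0 0 0 0.3;-20 0 0 0 0 0 0.3;-25 0 0 0 0 0 0.3;-30 0 0 0 0 0 0.3;-30 0 0 0 0 0 0.3;-25 0 -10 0 0 0 0.3;0 0 0 0 0 0 0.3;0 0 0 0 0 0 0.3")

```text
t: 37.85
position: [619.8, -64.8, 304.4]
tcp_rot: [[0.272, -0.174, 0.946], [0.047, 0.985, 0.167], [-0.961, -0.001, 0.276]]
ft_force: [-0.1, 0.9, 0.5]
opening: 59.7
```

```bash
python3 chk.py 18; python3 - <<'E'
from h import *
shot('wrist','w18',None,1.5);np.save('w18.npy',r.camera_info('wrist'),allow_pickle=True)
shot('top','t18',(240,60,420,240),3.2)
E
```

```text
37.85 [619.8 -64.8 304.4] tip rel xh 56.3 yh -48.9 z 139.8 q [-16.  13.  -5.  58.   7. -25.] open 59.7 F [-0.1  0.9  0.5]
[[208.8, 191.1], [277.5, 101.6]]
```

View pics/s18.png

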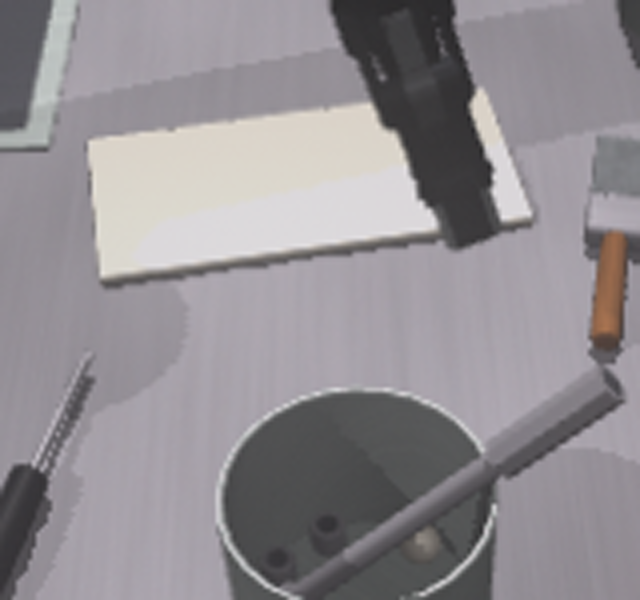

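View pics/w18.png

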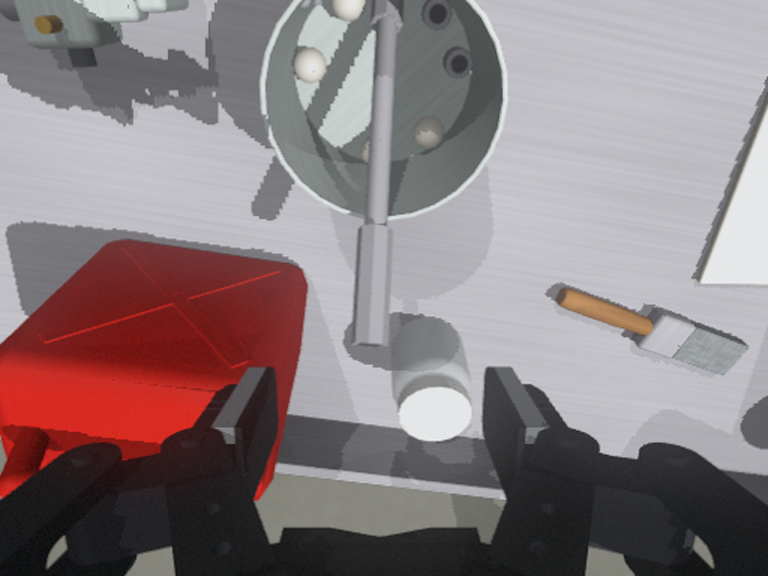

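View pics/t18.png

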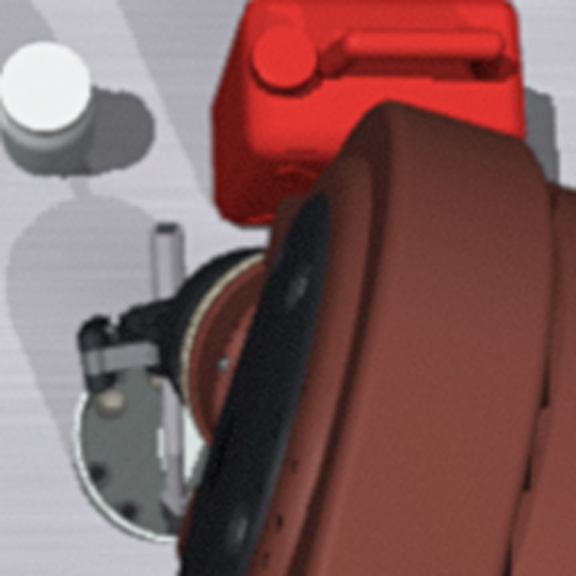

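Emit:
apply_moves(moves="-10 0 0 0 0 0 0.3;-10 0 0 0 0 0 0.3;0 0 0 0 0 0 0.3;0 0 0 0 0 0 0.3;0 0 0 0 0 0 0.3;0 0 0 0 0 0 0.3")

```text
t: 38.75
position: [614.2, -65.7, 323.7]
tcp_rot: [[0.272, -0.174, 0.947], [0.047, 0.985, 0.167], [-0.961, -0.001, 0.276]]
ft_force: [-0.2, -0.1, 0.2]
opening: 59.7
```

```bash
python3 - <<'E'
from h import *
a=cv2.imread('pics/s18.png');shot('side','s19',(150,80,310,230),4);b=cv2.imread('pics/s19.png')
d=cv2.absdiff(a,b).max(2);print('bar region diff',(d[350:600,220:640]>25).sum())
S=r.camera_info('side');W=np.load('w18.npy',allow_pickle=True).item()
e,k=tri([(S,(150+607/4,80+382/4)),(W,(369/1.5,345/1.5))]);j,k2=tri([(S,(150+492/4,80+462/4)),(W,(375/1.5,224/1.5))]);print(e,k,j,k2)
u=norm(e-j);print('L',np.degrees(np.arcsin(u[2])),'by tip z 10:',np.degrees(np.arcsin((e[2]-10)/250)))
r.hand_in()
E
```

```text
bar region diff 70
[692.69547488 -57.18591701 180.21424899] [[0.4, -0.5], [-0.4, -1.3]] [640.19528229 -62.8712612  129.5273246 ] [[0.2, -0.1], [-0.1, -0.4]]
L 43.82638623843935 by tip z 10: 42.910648080832836
the job is handed in; nothing more can be done
```

I did the whole job and handed it in at about 39 s of the 72 s allowed. The hand-in gave no verdict.

- **First placing:** I picked the bar up off the tile, stood it tip down in the jug and let go. It slid and settled leaning on the rim at about 44° above level.
- **Stirring:** I took it again by the thick end and held it within about 5° of upright. The tip was about 8 mm above the floor. I made two anticlockwise turns at about 43 mm from the jug's axis, starting and finishing at the handle side. The force readings between move calls stayed under about 5 N. The camera showed the tip pushed up to about 6 mm off its computed place, which is still inside the limits.
- **Pieces moved:** After the turns, I measured five of the six pieces, and each lay more than 20 mm from where it began. The sixth was hidden by the gripper.
- **Final checks:**
  - The bar leans on the rim at about 43–44° above level and the fingers are clear of it. Two pictures about 1 s apart showed next to no change, so I took it as still. The tip itself is hidden behind the rim, so I worked out its place from the upper end.
  - All four beads and both sleeves are visible in the jug.
  - Nothing else on the bench looked disturbed, but I judged that by eye and did not measure it.

One thing went wrong on the way: while tilting the bar up, joint 3 came to within 0.1° of its limit. I moved it away at once and used a steeper tool angle from then on.

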